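# Scoop the wheel nuts into the cantilever box

## Robot

A 7-joint arm with a two-finger parallel gripper is mounted at the origin on a cart in front of the work surface, level with it; the furniture and walls round the work are solid. World frame = base frame: x ahead of the robot, y to its left, z up, the work surface at z = 0. Lengths are in m, angles in rad, forces in N, time in s.
With the tool pointing down it reaches from about 0.425 to 0.925 m from the base axis. Payload 6.8 kg.
Tool frame: the origin (TCP) lies on the centre line of the jaws, within the pads' length; the fingertips stand 8 mm ahead of it and the grasp point (between the pads) lies 11 mm behind it (bot.tips_ahead is the distance from the TCP to the fingertips, in m); z points along the fingers, y is the line along which they close (so a half turn about z gives the same grasp; the last joint's range is limited). The gripper opens to 85 mm and grips with 20 to 120 N. Pads are 22 mm wide; open, the fingers measure 114 mm over their backs; the gripper's body (76 mm by 85 mm) begins 54 mm behind the grasp point. The pads swing forward as they close: fully open they stand 13 mm farther back than shut.
Start: joints at [-1.449, 0.477, 0.022, 1.555, -0.011, 1.109, -0.083], TCP at [0.154, 0.657, 0.239] pointing down, gripper open.
Joint ranges: [-2.96, 2.96], [-0.34, 2.1], [-1.41, 1.46], [0.24, 2.44], [-1.37, 4.51], [0.17, 1.92], [-2.96, 2.96]. Speed limits (rad/s): [2.39, 2.39, 3.14, 3.14, 3.14, 3.14, 3.14].

## Interface

Orientations are given as a unit quaternion [w, x, y, z].
In Python, from station import bot gives the robot as it stands.
- The arm moves only by the tool send_rows, never from a script. Its argument "deltas" is text: rows parted by semicolons, each of 4 numbers parted by spaces: the shift along the tool's x, y, z in m, then the turn about the tool's z in degrees. In form: x y z spin; .... A call has 1 to 5 rows; each row is the pose to reach, as a shift and turn from the pose commanded when the call began, along the tool's axes at that moment; what a row does not reach only later rows make up. A row lasts 1/10 s, in which the tool goes at most 50 mm and 8.59 degrees, less where a joint would pass 70% of its speed; a pose out of reach is approached as far as the arm can. A call with a gripper value outside its range is refused whole. "claw" is the opening, from 0 (shut) to 1 (fully open), set as the call begins (left out, the last holds). The fingers move at their own pace and stop on an object; "force" is the grip in N (left out, the last holds). Time passes only in rows, so rows that repeat a pose let the fingers close. It gives the time, the measured TCP pose, the force, the opening and the grip force at its end, in the units of the state.
- bot.get_obs(): the state, without advancing time (a new reading comes with each control period).
- bot.read_camera(name): name is "scene" or "top" or "wrist"; returns a dict with "img" (480x640x3 uint8, red, green, blue), "depth" (480x640 float32, m along the optical axis (not along the pixel's ray), 0 where there is no reading), "fx", "fy", "cx", "cy" (pixels), "dist_coeffs" ([k1, k2, p1, p2, k3] as OpenCV has them; the pictures are not rectified), "camera_from_world" (4x4, takes a point from world to camera coordinates). Camera axes: x right, y up, looking along -z (the intrinsics and any distortion apply to the point x, -y, -z); pixel columns grow to the right and rows downward; lengths in m; the calibration is good to about 2 mm. A picture is of the moment at which its call begins.
- bot.hand_in(): hands the job in; it is judged then, once.
Trained networks look in a picture, given as the dict that the camera call returned (one of the last four; its "shot" number tells which), for a name from the list of things; names that differ only in an ending like _2 or _b are one class to them, and where a whole thing is asked for, a point or a joint stands for the part that bears it (a point fixed in the world has none). Each returns a list of dicts, best first, with "confidence" (0 to 1); they miss things now and then, are a little off and sometimes report something else, mostly with a low value. They report only what shows in the picture. A call takes as long as a camera call.
- bot.masks_of(picture, query): "mask" (480x640 bool, what is visible of it).
- bot.landmark_of(picture, query): "xyz" ([x, y, z] in m, in world coordinates, good to about 4 mm: a listed point, or the origin of a listed thing).
The state is a dict: "t": time; "q": joint angles; "joint_vel": joint speeds; "joint_torque": joint torques, N m; "eef_pos": TCP position; "tool_rot": TCP orientation; "contact_force": force on the tool from outside, world axes, zero at the start; "torque": the same for the moment, N m; "gripper_width": opening from 0.0 (shut) to 1.0 (fully open); "grasp_force": force on a finger pad.
Only numpy, scipy, OpenCV 4.12 (cv2) and the standard library are available. Lean on these libraries where they do the work, as an engineer would, in place of code of your own. Each camera call takes 0.05 s, during which the arm holds its last target. There are 200 camera calls.

## Task

Swing the cantilever box's top tray fully back, scoop the five wheel nuts out of the long pan with the hand scoop and tip them all into the compartment under the tray. Finish with the tray swung fully closed again and the scoop standing on its flat base on the bench. The nuts are oily: move them only with the scoop, never touch them with the fingers, and leave the other things on the bench where they are.

Things in the scene. Friction and masses are not known exactly. Their poses are not given: they have to be found in the camera images.
- nut_pan: Long open steel pan fixed to the bench, holding the wheel nuts. Origin: centre of its underside; x along its length, roughly away from the robot, z up. Upright side walls 4 mm thick; both end walls slope outward 25 degrees from upright; rolled rim 43 mm above the bench, rising to 69 mm at the high +x end wall; x from -129 to +142 mm over all. The nuts start in its +x half; the -x half is empty, and the scoop fits in there.
- pan_floor (a point): Middle of the pan's floor, 4 mm above the bench, axes as the pan's. The floor is flat from x = -106 to +106 mm (there the sloping ends begin) and y = -44 to +44 mm. The nuts' centres start at x = 25 to 91 mm.
- scoop: Aluminium scoop standing loose on its flat base, about 0.22 kg. Origin: on the underside, below the axis of its upright grip; x points to the lip, z up. Black flat-sided grip: 30 mm (x) by 14 mm (y), from 32 to 118 mm above the underside; take it across y from above. Flat base 78 mm wide, from x = -16 mm to the lip at x = +88 mm.
- scoop_bowl (a point): Middle of the scoop's bowl: 45 mm ahead of the grip's axis, 12 mm above the underside. Bowl floor 3 mm thick, bevelled over its last 20 mm to a 0.8 mm lip; back wall 36 mm high at x = 16 mm from the grip's axis; side walls 2 mm thick and 34 mm high to x = 54 mm, sloping from there down to the floor at x = 83 mm.
- cantilever_box: Grey cantilever parts box fixed to the bench, covered by a black top tray on swing arms. Origin on the bench, 30 mm in +x from the middle of the box; x points roughly away from the robot (the tray swings to +x), y left. Base outside 104 (x) by 148 (y) by 50 mm high; arms and pivots outside its y sides, to 81 mm from the middle.
- compartment_floor (a point): Middle of the floor of the lower compartment (96 by 140 mm inside, floor 4 mm and rim 50 mm above the bench), axes as the box's. In the box's frame it lies at x = -30 mm, y = 0.
- tray_grip (a point): Middle of the top edge of the top tray's grip fin: 12 mm thick (y), 80 mm long (x), top 118 mm above the bench when closed, 36 mm above the tray's rim; pinch it across y from above. When closed it is straight above compartment_floor. Tray 104 by 148 mm, open topped, bottom 52 and rim 82 mm above the bench, 0.16 kg, always level.
- tray_swing (a joint): Swing t of the tray's arms (rad): 0 closed, 2.118 fully back (tray 102 mm to the box's +x, same height). The tray moves level on an arc, from closed by x = 58.5*(cos 0.512 - cos(0.512+t)) and z = 58.5*(sin(0.512+t) - sin 0.512) mm in the box's frame. Either side of the top (t = 1.06) gravity takes it to the nearer end and keeps it there.
- nut1: One of the five identical oily steel wheel nuts: hexagonal, 19 mm across flats, 24 mm long (along its x), origin at its centre, one end tapered, the other domed, 45 g, slippery (friction about 0.2). They start lying in the pan.
- nut2: One of the five identical oily steel wheel nuts: hexagonal, 19 mm across flats, 24 mm long (along its x), origin at its centre, one end tapered, the other domed, 45 g, slippery (friction about 0.2). They start lying in the pan.
- nut3: One of the five identical oily steel wheel nuts: hexagonal, 19 mm across flats, 24 mm long (along its x), origin at its centre, one end tapered, the other domed, 45 g, slippery (friction about 0.2). They start lying in the pan.
- nut4: One of the five identical oily steel wheel nuts: hexagonal, 19 mm across flats, 24 mm long (along its x), origin at its centre, one end tapered, the other domed, 45 g, slippery (friction about 0.2). They start lying in the pan.
- nut5: One of the five identical oily steel wheel nuts: hexagonal, 19 mm across flats, 24 mm long (along its x), origin at its centre, one end tapered, the other domed, 45 g, slippery (friction about 0.2). They start lying in the pan.
- grease_cartridge: Bystander: black grease cartridge standing upright, 56 mm thick, 234 mm tall; origin at the centre of its base.
- keyless_chuck: Bystander: drill chuck standing on end, 43 mm thick, 50 mm tall; origin at the centre of its base.
- angle_bar: Bystander: small steel bar, 20 x 140 x 17 mm, long side y; origin at the centre of its underside.
- work_lamp: Bystander: flat work lamp, 58 x 118 x 35 mm, long side y; origin at the centre of its underside.
- brass_fitting: Bystander: brass hose fitting, 23 x 50 x 31 mm, long side y; origin at the centre of its underside.
- drift_punch: Bystander: black drift punch, 12 x 148 x 12 mm, long side y; origin at the centre of its underside.

How it is judged:
By the outcome, as a careful person would: the job done as asked, in the order asked, and still so for the second after the job is handed in, with the robot touching nothing.
It also fails if it takes over 72 s, if anything falls off the work surface, if the arm or the gripper's body presses on something with over 40 N, if the wrist force passes 120 N, or if a joint passes its speed limit or range.

## Working session

There is one attempt and no reset: what is moved stays moved. The work goes in short steps, Python scripts to look and compute and a tool call to move; the robot and the scene stay as the last step left them, time stands still between calls to the robot, and variables do not carry over. Pictures are saved under pics/ and viewed, at most 10 in all, crops included, and the job is handed in when it is done.

Besides the shell and the picture viewer there is one more tool, called after "Request:" by a JSON object that holds its "fn" and its "kwargs", one argument or row to a line. send_rows: Moves the arm, as the interface text tells. Its arguments: {"type":"object","properties":{"deltas":{"type":"string"},"claw":{"type":"number"},"force":{"type":"number"}},"required":["deltas"]}

```bash
mkdir -p pics; cat > h.py <<'E'
import numpy as np, cv2
from station import bot
def world(p,us,vs,d=None):
    K=np.array([[p['fx'],0,p['cx']],[0,p['fy'],p['cy']],[0,0,1]])
    us=np.asarray(us);vs=np.asarray(vs)
    n=cv2.undistortPoints(np.stack([us,vs],-1).reshape(-1,1,2).astype(float),K,np.array(p['dist_coeffs'],float)).reshape(-1,2)
    z=p['depth'][vs,us] if d is None else d
    c=np.stack([n[:,0]*z,-n[:,1]*z,-z,np.ones_like(z)],-1)
    return (np.linalg.inv(p['camera_from_world'])@c.T).T[:,:3]
def cloud(p,m):
    v,u=np.nonzero(m&(p['depth']>0)); return world(p,u,v)
def save(p,n): cv2.imwrite('pics/'+n,p['img'][:,:,::-1])
def rect(P):
    (c,s,a)=cv2.minAreaRect((P[:,:2]*1000).astype(np.float32)); return np.round(c,1),np.round(s,1),round(a,1)
E
cat > a.py <<'E'
from h import *
o=bot.get_obs(); print(o['eef_pos'],o['tool_rot'],bot.tips_ahead)
L=['nut_pan','pan_floor','scoop','scoop_bowl','cantilever_box','compartment_floor','tray_grip','nut1','grease_cartridge','keyless_chuck','angle_bar','work_lamp','brass_fitting','drift_punch']
for cam in ['top','scene']:
    p=bot.read_camera(cam); save(p,cam+'0.png')
    for q in L:
        r=bot.landmark_of(p,q)
        print(cam,q,[(np.round(x['xyz'],3).tolist(),round(x['confidence'],2)) for x in r[:5 if q=='nut1' else 1]])
    if cam=='top':
        for q in ['nut_pan','scoop','cantilever_box','tray_grip']:
            r=bot.masks_of(p,q)
            if r:
                P=cloud(p,r[0]['mask']); print(q,r[0]['confidence'],rect(P),np.percentile(P[:,2],[2,50,98]))
E
python3 a.py
```

```text
[0.15364608 0.65666531 0.23830582] [-2.68093628e-05  1.14639368e-01  9.93406729e-01 -9.40928982e-04] 0.008
top nut_pan [([0.49, -0.143, 0.001], 0.96)]
top pan_floor [([0.493, -0.14, 0.007], 0.85)]
top scoop [([0.432, 0.083, 0.0], 0.66)]
top scoop_bowl [([0.472, 0.094, 0.01], 0.61)]
top cantilever_box [([0.49, 0.27, 0.004], 0.74)]
top compartment_floor []
top tray_grip [([0.463, 0.271, 0.119], 0.6)]
top nut1 [([0.522, -0.156, 0.013], 0.58), ([0.553, -0.159, 0.012], 0.51), ([0.547, -0.116, 0.01], 0.47), ([0.511, -0.119, 0.013], 0.39), ([0.573, -0.132, 0.014], 0.38)]
top grease_cartridge [([0.579, 0.023, -0.002], 0.76)]
top keyless_chuck [([0.581, 0.12, 0.003], 0.65)]
top angle_bar [([0.371, 0.072, 0.0], 0.49)]
top work_lamp [([0.372, 0.465, 0.002], 0.97)]
top brass_fitting [([0.374, -0.044, -0.001], 0.72)]
top drift_punch [([0.683, -0.176, -0.0], 0.8)]
nut_pan 0.69 (array([ 497. , -137.1]), array([266. ,  99.2]), 7.0) [-0.00034516  0.00868862  0.06676642]
scoop 0.85 (array([465.5,  93.3]), array([106.6,  82.9]), 14.8) [-0.00242541  0.00413078  0.11981379]
cantilever_box 0.65 (array([46
[... 277 characters left out ...]

scene scoop [([0.426, 0.078, -0.002], 0.76)]
scene scoop_bowl [([0.469, 0.096, 0.013], 0.86)]
scene cantilever_box [([0.496, 0.265, 0.001], 0.77)]
scene compartment_floor []
scene tray_grip [([0.46, 0.273, 0.119], 0.79)]
scene nut1 [([0.512, -0.122, 0.01], 0.66), ([0.546, -0.116, 0.016], 0.64), ([0.55, -0.161, 0.013], 0.63), ([0.519, -0.157, 0.014], 0.62), ([0.574, -0.122, 0.014], 0.45)]
scene grease_cartridge [([0.583, 0.022, 0.002], 0.87)]
scene keyless_chuck [([0.548, -0.116, 0.016], 0.62)]
scene angle_bar [([0.372, 0.074, -0.001], 0.86)]
scene work_lamp [([0.371, 0.471, -0.001], 0.94)]
scene brass_fitting [([0.375, -0.04, -0.003], 0.61)]
scene drift_punch [([0.681, -0.177, -0.0], 0.76)]
```

View images.

View pics/top0.png

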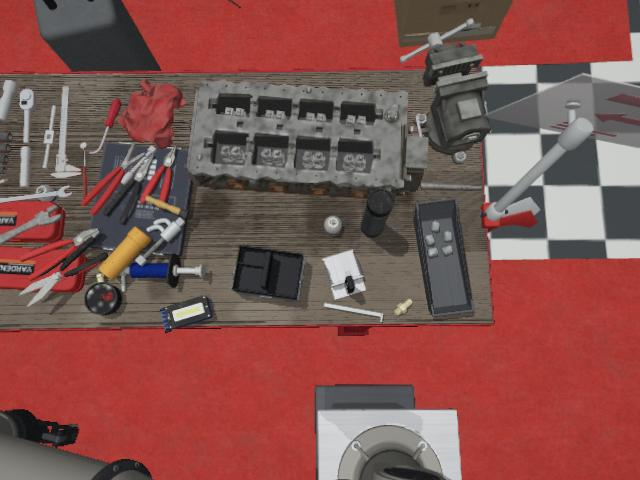

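View pics/scene0.png

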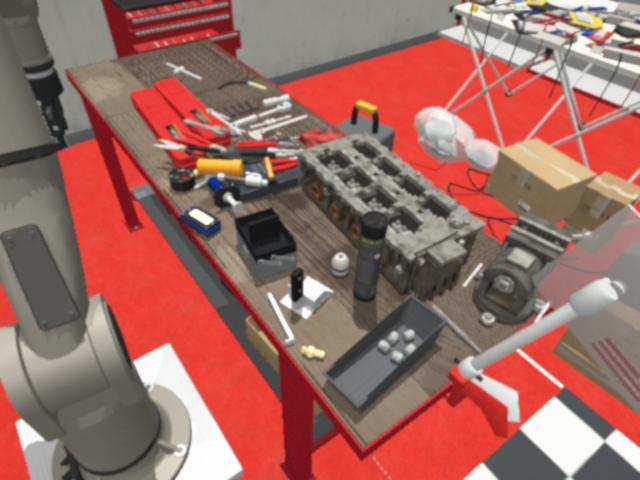

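```bash
cat > b.py <<'E'
from h import *
p=bot.read_camera('top')
P=cloud(p,np.ones((480,640),bool))
def sel(c,r,z0,z1):
    return P[(np.hypot(P[:,0]-c[0],P[:,1]-c[1])<r)&(P[:,2]>z0)&(P[:,2]<z1)]
for n,c,r,z0,z1 in [('fin',(.46,.272),.09,.105,.13),('trayrim',(.46,.272),.13,.072,.092),('scoopgrip',(.43,.08),.05,.108,.125),('scoopwalls',(.46,.09),.07,.025,.045),('scoopall',(.46,.09),.075,.008,.125),('panrim',(.49,-.14),.16,.035,.072),('pannuts',(.53,-.14),.06,.014,.03)]:
    Q=sel(c,r,z0,z1); print(n,len(Q),rect(Q) if len(Q)>3 else '',np.round(np.percentile(Q[:,2],[5,95]),3) if len(Q) else '')
E
python3 b.py
```

```text
fin 214 (array([461.3, 271.9]), array([13.6, 79. ]), 81.0) [0.112 0.122]
trayrim 451 (array([461.8, 271.9]), array([154.9, 104.7]), 81.3) [0.073 0.087]
scoopgrip 91 (array([430.5,  84.4]), array([30.3, 13.9]), 17.4) [0.113 0.121]
scoopwalls 94 (array([451. ,  90.3]), array([72.4, 78.5]), 18.4) [0.026 0.04 ]
scoopall 366 (array([456.1, 101.4]), array([122.5, 135.1]), 74.2) [0.008 0.12 ]
panrim 1453 (array([ 502.6, -184.1]), array([266.4, 192.6]), 6.8) [0.037 0.068]
pannuts 483 (array([ 536.4, -131.8]), array([102.4,  93.9]), 4.9) [0.015 0.027]
```

The top view shows the pan at about (443,258) with five nuts at its far end. The scoop is at (345,275) with its lip away from the robot, and the closed tray is at (270,272) with its fin running along box x. The networks agree with the depth rectangles: box yaw is -9°, scoop yaw 17.5° and pan yaw about 7°. I'm moving above the fin now.

Request:
{"fn": "send_rows", "kwargs": {
  "deltas": "-0.035 -0.028 0 0; -0.075 -0.059 0 0; -0.115 -0.09 0 0; -0.155 -0.12 0 0; -0.193 -0.152 0 0",
  "claw": 0.6,
  "force": 40
}}

```text
t: 2.25
eef_pos: [0.3078, 0.4644, 0.2396]
tool_rot: [0.0, 0.115, 0.993, 0.0]
contact_force: [1.0, 0.8, -0.3]
gripper_width: 0.603
grasp_force: 0.0
```

Request:
{"fn": "send_rows", "kwargs": {
  "deltas": "-0.04 -0.031 0 -1; -0.08 -0.063 0 -2; -0.12 -0.095 0 -3; -0.16 -0.125 0 -4; -0.194 -0.153 0 -4.2"
}}

```text
t: 2.75
eef_pos: [0.4619, 0.2709, 0.2397]
tool_rot: [0.0, 0.078, 0.997, 0.0]
contact_force: [0.7, 1.3, 0.4]
gripper_width: 0.601
grasp_force: 0.0
```

```bash
cat > go.py <<'E'
import sys
from h import *
from scipy.spatial.transform import Rotation as R
# usage: go.py x y z yaw(deg of tool y, mod 180) -> deltas in tool axes
o=bot.get_obs(); q=np.roll(o['tool_rot'],-1); M=R.from_quat(q).as_matrix(); p=np.array(o['eef_pos'])
ty=np.degrees(np.arctan2(M[1,1],M[0,1])); print('t',round(o['t'],2),'pos',p.round(4),'tooly',round(ty,2),'q7',round(o['q'][6],2),'F',np.round(o['contact_force'],1),'w',round(o['gripper_width'],3),'gf',round(o['grasp_force'],1))
if len(sys.argv)>3:
    a=list(map(float,sys.argv[1:])); d=M.T@(np.array(a[:3])-p); s=((ty-a[3]+90)%180-90) if len(a)>3 else 0
    print('delta',d.round(4),'spin',round(s,2))
E
python3 go.py .4613 .2719 .095 81
```

```text
t 2.75 pos [0.4619 0.2709 0.2397] tooly 81.04 q7 0.82 F [0.7 1.3 0.4] w 0.601 gf 0.0
delta [0.0009 0.0007 0.1447] spin 0.04
```

Request:
{"fn": "send_rows", "kwargs": {
  "deltas": "0.001 0.001 0.04 0; 0.001 0.001 0.085 0; 0.001 0.001 0.12 0; 0.001 0.001 0.14 0; 0.001 0.001 0.144 0"
}}

```text
t: 3.25
eef_pos: [0.4583, 0.273, 0.093]
tool_rot: [-0.002, 0.078, 0.997, -0.002]
contact_force: [-0.7, -0.5, 1.2]
gripper_width: 0.598
grasp_force: 0.0
```

Request:
{"fn": "send_rows", "kwargs": {
  "deltas": "0 0 0 0; 0 0 0 0; 0 0 0 0; 0 0 0 0; 0 0 0 0",
  "claw": 0,
  "force": 40
}}

```text
t: 3.75
eef_pos: [0.4601, 0.271, 0.0968]
tool_rot: [0.0, 0.079, 0.997, -0.001]
contact_force: [-3.2, -10.3, 7.0]
gripper_width: 0.136
grasp_force: 42.3
```

```bash
python3 go.py; python3 -c "
import numpy as np
for t in np.linspace(0,2.118,12): print(round(t,2),np.round([-58.5*(np.cos(.512)-np.cos(.512+t)),-58.5*(np.sin(.512+t)-np.sin(.512))],1))"
```

```text
t 3.75 pos [0.4601 0.271  0.0968] tooly 80.93 q7 0.86 F [ -3.2 -10.3   7. ] w 0.136 gf 42.3
0.0 [-0. -0.]
0.19 [-6.4 -9.2]
0.39 [-14.5 -17.1]
0.58 [-23.9 -23.2]
0.77 [-34.3 -27.4]
0.96 [-45.4 -29.6]
1.16 [-56.6 -29.6]
1.35 [-67.7 -27.4]
1.54 [-78.1 -23.2]
1.73 [-87.5 -17. ]
1.93 [-95.6  -9.2]
2.12 [-102.    0.]
```

Request:
{"fn": "send_rows", "kwargs": {
  "deltas": "-0.0064 -0.0008 -0.0092 0; -0.0145 -0.0008 -0.0171 0; -0.0239 -0.0008 -0.0232 0; -0.0343 -0.0008 -0.0274 0; -0.0454 -0.0008 -0.0296 0"
}}

```text
t: 4.25
eef_pos: [0.5043, 0.2642, 0.1265]
tool_rot: [-0.001, 0.078, 0.997, -0.001]
contact_force: [-1.9, -6.6, -1.7]
gripper_width: 0.129
grasp_force: 40.9
```

Request:
{"fn": "send_rows", "kwargs": {
  "deltas": "-0.0112 0 0 0; -0.0223 0 0.0022 0; -0.0327 0 0.0064 0; -0.0421 0 0.0126 0; -0.0502 0 0.0204 0"
}}

```text
t: 4.75
eef_pos: [0.5551, 0.2563, 0.1056]
tool_rot: [0.0, 0.079, 0.997, -0.001]
contact_force: [-2.8, -5.8, -0.9]
gripper_width: 0.131
grasp_force: 41.0
```

Request:
{"fn": "send_rows", "kwargs": {
  "deltas": "-0.0064 0 0.0092 0; -0.0074 0 0.0092 0; -0.0074 0 0.0092 0"
}}

```text
t: 5.05
eef_pos: [0.5611, 0.2553, 0.0967]
tool_rot: [-0.001, 0.079, 0.997, -0.001]
contact_force: [-5.8, -6.1, 4.5]
gripper_width: 0.139
grasp_force: 42.1
```

```bash
python3 go.py
```

```text
t 5.05 pos [0.5611 0.2553 0.0967] tooly 80.98 q7 1.0 F [-5.8 -6.1  4.5] w 0.139 gf 42.1
```

Request:
{"fn": "send_rows", "kwargs": {
  "deltas": "0 0 0 0; 0 0 0 0; 0 0 -0.03 0; 0 0 -0.08 0; 0 0 -0.12 0",
  "claw": 0.5
}}

```text
t: 5.55
eef_pos: [0.562, 0.258, 0.2182]
tool_rot: [0.001, 0.078, 0.997, 0.001]
contact_force: [1.4, 0.5, -0.1]
gripper_width: 0.504
grasp_force: 0.0
```

```bash
python3 go.py .4305 .0844 .2 107.5; cat > c.py <<'E'
from h import *
p=bot.read_camera('top')
P=cloud(p,np.ones((480,640),bool))
def sel(c,r,z0,z1):
    return P[(np.hypot(P[:,0]-c[0],P[:,1]-c[1])<r)&(P[:,2]>z0)&(P[:,2]<z1)]
print('fin',rect(sel((.562,.256),.05,.105,.13)))
r=bot.masks_of(p,'nut_pan')[0]; Q=cloud(p,r['mask']); print('pan',rect(Q[(Q[:,2]>.03)]),r['confidence'])
r=bot.masks_of(p,'scoop')[0]; Q=cloud(p,r['mask']); print('grip',rect(Q[(Q[:,2]>.11)]),'walls',rect(Q[(Q[:,2]>.02)&(Q[:,2]<.045)]))
for q in ['compartment_floor','tray_grip','nut_pan','pan_floor']: print(q,[(x['xyz'],x['confidence']) for x in bot.landmark_of(p,q)[:1]])
E
python3 c.py
```

```text
t 5.55 pos [0.562  0.258  0.2182] tooly 81.05 q7 0.97 F [ 1.4  0.5 -0.1] w 0.504 gf 0.0
delta [ 0.103  -0.1919  0.0177] spin -26.45
fin (array([0., 0.]), array([0., 0.]), 0.0)
pan (array([ 497.8, -137. ]), array([265.3,  97.3]), 6.5) 0.65
grip (array([407.5, 103.5]), array([22.4, 86.9]), 56.8) walls (array([473.6,  59.7]), array([20.6, 55. ]), 80.6)
compartment_floor [([0.4625, 0.2648, 0.004], 0.55)]
tray_grip []
nut_pan [([0.4925, -0.1435, -0.0001], 0.73)]
pan_floor [([0.4912, -0.1404, 0.0043], 0.8)]
```

Request:
{"fn": "send_rows", "kwargs": {
  "deltas": "0.02 -0.038 0 -5.5; 0.041 -0.077 0 -11; 0.062 -0.115 0 -16.5; 0.083 -0.154 0 -22; 0.103 -0.192 0 -26.5"
}}

```text
t: 6.4
eef_pos: [0.4276, 0.082, 0.214]
tool_rot: [-0.001, -0.154, 0.988, -0.0]
contact_force: [0.2, -0.7, 1.5]
gripper_width: 0.5
grasp_force: 0.0
```

```bash
cat > d.py <<'E'
from h import *
p=bot.read_camera('wrist'); save(p,'wrist1.png')
P=cloud(p,np.ones((480,640),bool)); s=lambda z0,z1:P[(P[:,2]>z0)&(P[:,2]<z1)&(np.hypot(P[:,0]-.45,P[:,1]-.09)<.075)]
print('grip',rect(s(.1125,.123)),len(s(.1125,.123)),'walls',rect(s(.024,.045)))
p=bot.read_camera('top')
P=cloud(p,np.ones((480,640),bool)); P=P[(np.hypot(P[:,0]-.562,P[:,1]-.256)<.06)&(P[:,2]>.105)&(P[:,2]<.13)]; print('fin',rect(P))
E
python3 d.py; python3 go.py .4305 .0844 .087 107.5
```

```text
grip (array([429.5,  82.7]), array([29.9, 14. ]), 17.3) 924 walls (array([452.5,  89.5]), array([77.5, 78.1]), 16.9)
fin (array([562.4, 256.6]), array([13. , 80.1]), 81.6)
t 6.5 pos [0.4254 0.0786 0.2137] tooly 107.32 q7 1.57 F [ 0.9  0.2 -0.3] w 0.495 gf 0.0
delta [-0.0073  0.0041  0.1266] spin -0.18
```

View pics/wrist1.png

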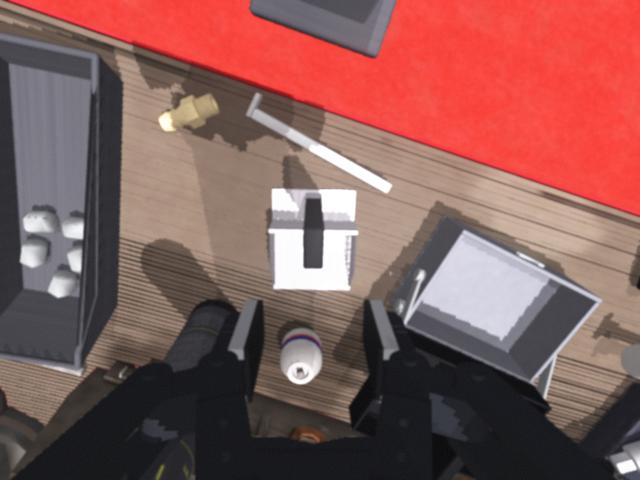

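Request:
{"fn": "send_rows", "kwargs": {
  "deltas": "0 0 0 0; 0 0 0 0"
}}

```text
t: 6.7
eef_pos: [0.4302, 0.0845, 0.215]
tool_rot: [-0.0, -0.153, 0.988, 0.0]
contact_force: [0.2, 0.9, -0.3]
gripper_width: 0.499
grasp_force: 0.0
```

```bash
python3 go.py .43 .0836 .087 107.3
```

```text
t 6.7 pos [0.4302 0.0845 0.215 ] tooly 107.56 q7 1.57 F [ 0.2  0.9 -0.3] w 0.499 gf 0.0
delta [ 0.0004 -0.0008  0.128 ] spin 0.26
```

Settled where I commanded it. Going down to take the grip.

Request:
{"fn": "send_rows", "kwargs": {
  "deltas": "0 -0.001 0.04 0; 0 -0.001 0.08 0; 0 -0.001 0.11 0; 0 -0.001 0.128 0; 0 -0.001 0.128 0"
}}

```text
t: 7.2
eef_pos: [0.4288, 0.0832, 0.0848]
tool_rot: [-0.003, -0.153, 0.988, -0.001]
contact_force: [-0.2, 0.6, 0.0]
gripper_width: 0.498
grasp_force: 0.0
```

Request:
{"fn": "send_rows", "kwargs": {
  "deltas": "0 0 0 0; 0 0 0 0; 0 0 0 0; 0 0 0 0; 0 0 0 0",
  "claw": 0,
  "force": 100
}}

```text
t: 7.7
eef_pos: [0.431, 0.0831, 0.0882]
tool_rot: [0.001, -0.152, 0.988, 0.0]
contact_force: [-0.1, 0.8, 5.8]
gripper_width: 0.151
grasp_force: 98.3
```

Request:
{"fn": "send_rows", "kwargs": {
  "deltas": "0 0 -0.02 0; 0 0 -0.05 0; 0 0 -0.085 0; 0 0 -0.105 0; 0 0 -0.105 0"
}}

```text
t: 8.2
eef_pos: [0.4314, 0.0829, 0.1947]
tool_rot: [0.003, -0.152, 0.988, 0.001]
contact_force: [-0.8, 0.6, -1.2]
gripper_width: 0.151
grasp_force: 97.7
```

```bash
python3 go.py .4136 -.1485 .2 97; cat > e.py <<'E'
from h import *
p=bot.read_camera('top')
P=cloud(p,np.ones((480,640),bool))
c,s=np.cos(np.radians(7)),np.sin(np.radians(7))
X=(P[:,0]-.4915)*c+(P[:,1]+.140)*s; Y=-(P[:,0]-.4915)*s+(P[:,1]+.140)*c
m=(abs(X)<.16)&(abs(Y)<.07)&(P[:,2]>.037)&(P[:,2]<.075)
print('rim',rect(P[m]))
# side rims: fit y vs x per side
for sg in (1,-1):
    k=m&(Y*sg>.035)&(abs(X)<.1); a=np.polyfit(X[k],Y[k],1); print(sg,k.sum(),'slope deg',np.degrees(np.arctan(a[0])),'Y0 mm',a[1]*1000,'range',np.percentile(Y[k]*1000,[2,98]))
f=(abs(X)<.1)&(abs(Y)<.035)&(P[:,2]<.012)&(P[:,2]>-.004); print('floor z',np.median(P[f,2]))
g=m&(abs(Y)<.03); print('ends X mm', np.percentile(X[g&(X<0)],[2,98])*1000,np.percentile(X[g&(X>0)],[2,98])*1000)
for x in bot.landmark_of(p,'nut1')[:6]:
    a=np.array(x['xyz']); print('nut',round(((a[0]-.4915)*c+(a[1]+.140)*s)*1000,1),round((-(a[0]-.4915)*s+(a[1]+.140)*c)*1000,1),round(x['confidence'],2))
E
python3 e.py
```

```text
t 8.2 pos [0.4314 0.0829 0.1947] tooly 107.52 q7 1.58 F [-0.8  0.6 -1.2] w 0.151 gf 97.7
delta [ 0.0866 -0.2153 -0.0059] spin 10.52
rim (array([ 497.1, -137.6]), array([266.3,  98.9]), 6.9)
1 279 slope deg -0.2970842192981505 Y0 mm 48.245142106379966 range [44.9735802 50.7768054]
-1 324 slope deg -0.2585653842696536 Y0 mm -42.70270959212343 range [-46.1679125  -40.12704119]
floor z 0.0043213328676006135
ends X mm [-127.17836658 -119.79965418] [120.13153501 138.07238554]
nut 48.2 404.6 0.68
nut 2.8 -1.1 0.66
nut 58.3 -29.7 0.62
nut 57.6 12.7 0.6
nut 83.9 2.9 0.6
nut 25.5 -22.6 0.48
```

Request:
{"fn": "send_rows", "kwargs": {
  "deltas": "0.007 -0.025 0 0; 0.0137 -0.0618 0 0; 0.024 -0.095 0 0; 0.0347 -0.1285 0 0"
}}

```text
t: 8.7
eef_pos: [0.4342, -0.0517, 0.1905]
tool_rot: [-0.002, -0.153, 0.988, -0.0]
contact_force: [0.9, -0.5, -3.0]
gripper_width: 0.152
grasp_force: 97.6
```

Request:
{"fn": "send_rows", "kwargs": {
  "deltas": "0.017 -0.026 0 3; 0.0343 -0.0521 0 6; 0.046 -0.07 0 9; 0.0555 -0.0849 0 10.7; 0.0555 -0.0849 0 10.7"
}}

```text
t: 9.2
eef_pos: [0.4072, -0.1499, 0.1917]
tool_rot: [-0.001, -0.058, 0.998, -0.0]
contact_force: [0.2, -0.2, -1.5]
gripper_width: 0.145
grasp_force: 97.8
```

Request:
{"fn": "send_rows", "kwargs": {
  "deltas": "0 0 0 0; 0 0 0 0"
}}

```text
t: 9.4
eef_pos: [0.4087, -0.1469, 0.1921]
tool_rot: [-0.0, -0.061, 0.998, 0.0]
contact_force: [-0.6, -0.2, -1.8]
gripper_width: 0.145
grasp_force: 97.8
```

```bash
python3 go.py .4096 -.1477 .0915 96.8; cat > f.py <<'E'
from h import *
p=bot.read_camera('wrist'); save(p,'wrist2.png')
r=bot.masks_of(p,'scoop')[0]; P=cloud(p,r['mask']); print('scoop z',np.percentile(P[:,2],[1,20,50,99]),rect(P))
for x in bot.landmark_of(p,'nut1')[:6]: print(np.round(x['xyz'],3),round(x['confidence'],2))
for q in ['pan_floor','scoop','scoop_bowl']: print(q,[np.round(x['xyz'],4) for x in bot.landmark_of(p,q)[:1]])
E
python3 f.py
```

```text
t 9.4 pos [ 0.4087 -0.1469  0.1921] tooly 96.97 q7 1.97 F [-0.6 -0.2 -1.8] w 0.145 gf 97.8
delta [-0.0009 -0.0009  0.1006] spin 0.17
scoop z [0.10577159 0.10732757 0.13086622 0.22302608] (array([ 490.4, -124.9]), array([221.3, 101.9]), 21.5)
pan_floor []
scoop [array([ 0.406 , -0.1483,  0.1027])]
scoop_bowl []
```

View pics/wrist2.png

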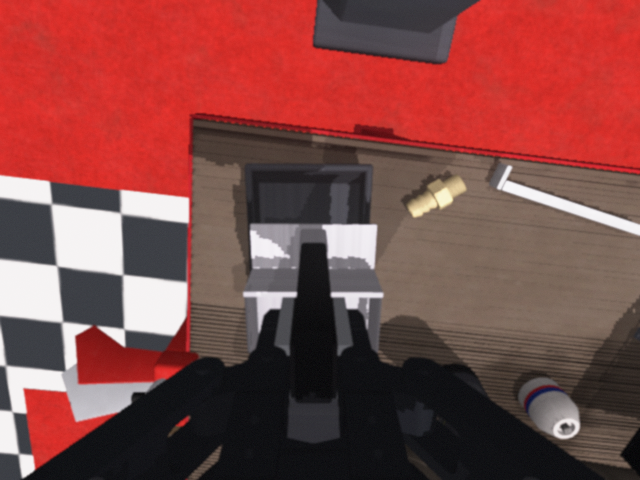

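```bash
cat > g.py <<'E'
from h import *
p=bot.read_camera('wrist')
P=cloud(p,np.ones((480,640),bool)); 
a=np.radians(6.97); c,s=np.cos(a),np.sin(a); T=bot.get_obs()['eef_pos']
X=((P[:,0]-T[0])*c+(P[:,1]-T[1])*s)*1000; Y=(-(P[:,0]-T[0])*s+(P[:,1]-T[1])*c)*1000; Z=P[:,2]
for n,z0,z1 in [('rim',.036,.047),('base',.1025,.111),('wall',.13,.145)]:
    m=(Z>z0)&(Z<z1)&(abs(Y)<70)&(X<30)&(X>-90)
    print(n,m.sum(),'X',np.percentile(X[m],[1,99]).round(1),'Y',np.percentile(Y[m],[1,99]).round(1))
for sg in (1,-1):
    k=(Z>.036)&(Z<.047)&(Y*sg>35)&(Y*sg<60)&(X<30)&(X>-35); f=np.polyfit(X[k],Y[k],1); print('rim side',sg,k.sum(),np.degrees(np.arctan(f[0])).round(2),f[1].round(2),np.percentile(Y[k],[2,98]).round(1))
E
python3 g.py
```

```text
rim 1863 X [-45.    7.9] Y [-51.2  45.8]
base 4669 X [-17.3  12.2] Y [-38.1  38.5]
wall 1843 X [-16.3  28.9] Y [-38.6  38.7]
rim side 1 354 -0.72 42.74 [40.4 46. ]
rim side -1 382 -1.71 -48.82 [-51.3 -45.6]
```

Request:
{"fn": "send_rows", "kwargs": {
  "deltas": "-0.002 -0.002 0.02 0.2; -0.002 -0.002 0.05 0.2; -0.002 -0.002 0.08 0.2; -0.002 -0.002 0.095 0.2; -0.002 -0.002 0.097 0.2"
}}

```text
t: 10.25
eef_pos: [0.4092, -0.1494, 0.0937]
tool_rot: [-0.002, -0.058, 0.998, 0.0]
contact_force: [0.4, 0.2, -1.9]
gripper_width: 0.147
grasp_force: 97.6
```

Request:
{"fn": "send_rows", "kwargs": {
  "deltas": "0 0 0.002 0; 0 0 0.004 0; 0 0 0.004 0"
}}

```text
t: 10.55
eef_pos: [0.4114, -0.1501, 0.0923]
tool_rot: [0.001, -0.058, 0.998, -0.0]
contact_force: [-0.7, -0.1, 0.8]
gripper_width: 0.153
grasp_force: 97.9
```

```bash
python3 go.py
```

```text
t 10.55 pos [ 0.4114 -0.1501  0.0923] tooly 96.62 q7 2.1 F [-0.7 -0.1  0.8] w 0.153 gf 97.9
```

Request:
{"fn": "send_rows", "kwargs": {
  "deltas": "-0.008 0 0.0015 0; -0.02 0 0.0015 0; -0.032 0 0.0015 0; -0.044 0 0.0015 0; -0.056 0 0.0015 0"
}}

```text
t: 11.05
eef_pos: [0.4559, -0.1459, 0.0914]
tool_rot: [-0.009, -0.055, 0.998, 0.002]
contact_force: [-35.5, -3.1, 52.3]
gripper_width: 0.151
grasp_force: 105.5
```

Request:
{"fn": "send_rows", "kwargs": {
  "deltas": "-0.01 0 0 0; -0.02 0 0 0; -0.028 0 0 0; -0.034 0 0 0; -0.036 0 0 0"
}}

```text
t: 11.55
eef_pos: [0.495, -0.1415, 0.0914]
tool_rot: [-0.006, -0.056, 0.998, 0.001]
contact_force: [-29.5, -2.7, 42.8]
gripper_width: 0.15
grasp_force: 104.2
```

```bash
python3 go.py; cat > i.py <<'E'
from h import *
import sys
p=bot.read_camera('scene'); v,u=240,320
K=np.array([[p['fx'],0,p['cx']],[0,p['fy'],p['cy']],[0,0,1]])
c=sys.argv[2:5]; q=p['camera_from_world']@np.array([float(a) for a in c]+[1]); x,y=int(p['cx']-p['fx']*q[0]/q[2]),int(p['cy']+p['fy']*q[1]/q[2]); 
h=int(sys.argv[5]); im=p['img'][max(0,y-h):y+h,max(0,x-h):x+h,::-1]; cv2.imwrite('pics/'+sys.argv[1],cv2.resize(im,None,fx=600/im.shape[0]*.99,fy=600/im.shape[0]*.99,interpolation=cv2.INTER_CUBIC)); print(x,y,im.shape)
t=bot.read_camera('top')
for pp in (p,t):
    for r in bot.landmark_of(pp,'nut1')[:7]:
        a=np.array(r['xyz'])-[.491,-.138,0]; print('nut pan frame',round((a[0]*.993+a[1]*.118)*1000),round((-a[0]*.118+a[1]*.993)*1000),round(a[2]*1000),round(r['confidence'],2))
E
python3 i.py s3.png .54 -.135 .03 75
```

```text
t 11.55 pos [ 0.495  -0.1415  0.0914] tooly 96.42 q7 2.06 F [-29.5  -2.7  42.8] w 0.15 gf 104.2
398 340 (150, 150, 3)
nut pan frame 93 -31 11 0.61
nut pan frame 1 -7 6 0.57
nut pan frame 76 -19 15 0.55
nut pan frame 99 17 18 0.38
nut pan frame 120 240 -2 0.17
nut pan frame 93 19 13 0.65
nut pan frame 77 -20 16 0.61
nut pan frame 67 13 16 0.58
nut pan frame 96 -5 11 0.47
nut pan frame 47 399 0 0.45
nut pan frame 95 -30 15 0.44
```

View pics/s3.png

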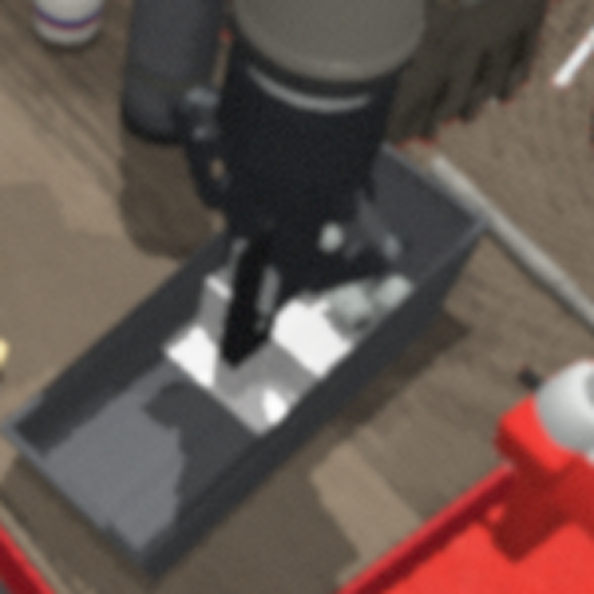

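Request:
{"fn": "send_rows", "kwargs": {
  "deltas": "0 0 -0.001 0; -0.005 0 -0.001 0; -0.01 0 -0.001 0; -0.013 0 -0.001 0; -0.014 0 -0.001 0"
}}

```text
t: 12.25
eef_pos: [0.5107, -0.1384, 0.0913]
tool_rot: [-0.005, -0.057, 0.998, 0.001]
contact_force: [-23.2, -0.6, 27.9]
gripper_width: 0.153
grasp_force: 102.0
```

```bash
python3 go.py; python3 i.py s4.png .54 -.135 .03 75
```

```text
t 12.25 pos [ 0.5107 -0.1384  0.0913] tooly 96.55 q7 2.05 F [-23.2  -0.6  27.9] w 0.153 gf 102.0
398 340 (150, 150, 3)
nut pan frame 94 -31 14 0.61
nut pan frame 68 10 14 0.51
nut pan frame 99 -2 16 0.48
nut pan frame 79 -15 16 0.44
nut pan frame 69 8 17 0.6
nut pan frame 100 -5 16 0.58
nut pan frame 94 16 17 0.57
nut pan frame 94 -32 17 0.5
```

Request:
{"fn": "send_rows", "kwargs": {
  "deltas": "0 0 -0.001 0; 0 0 -0.002 0; -0.0005 0 -0.004 0; -0.001 0 -0.006 0; -0.002 0 -0.009 0"
}}

```text
t: 12.95
eef_pos: [0.5142, -0.1371, 0.0983]
tool_rot: [-0.004, -0.058, 0.998, 0.001]
contact_force: [-6.3, -1.1, -5.8]
gripper_width: 0.148
grasp_force: 97.4
```

Request:
{"fn": "send_rows", "kwargs": {
  "deltas": "-0.001 0 -0.004 0; -0.003 0 -0.008 0; -0.004 0 -0.012 0; -0.006 0 -0.016 0; -0.008 0 -0.02 0"
}}

```text
t: 13.45
eef_pos: [0.5237, -0.1362, 0.1191]
tool_rot: [-0.002, -0.058, 0.998, 0.0]
contact_force: [-6.4, -0.1, -5.2]
gripper_width: 0.152
grasp_force: 97.4
```

```bash
python3 go.py; python3 i.py s4.png .55 -.135 .06 75
```

```text
t 13.45 pos [ 0.5237 -0.1362  0.1191] tooly 96.64 q7 2.03 F [-6.4 -0.1 -5.2] w 0.152 gf 97.4
403 329 (150, 150, 3)
nut pan frame 109 -31 41 0.65
nut pan frame 108 -2 46 0.57
nut pan frame 90 -16 44 0.42
nut pan frame 83 13 41 0.39
nut pan frame 82 14 44 0.64
nut pan frame 90 -16 42 0.61
nut pan frame 111 15 44 0.46
nut pan frame 109 -5 41 0.42
nut pan frame 107 -31 42 0.4
nut pan frame 118 245 1 0.18
```

View pics/s4.png

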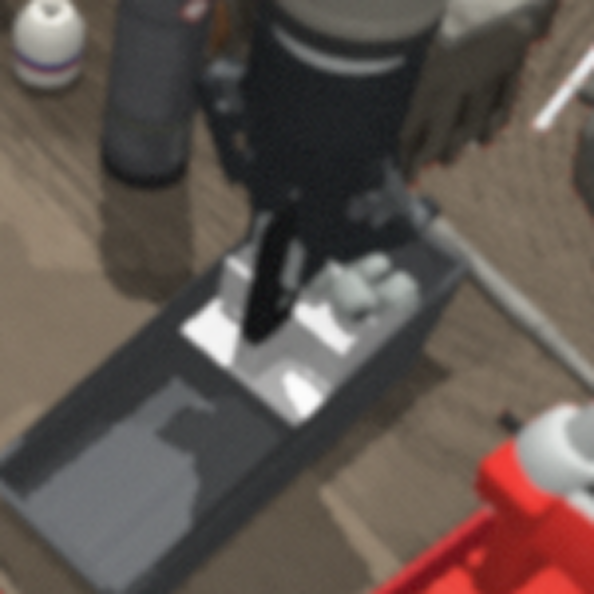

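Request:
{"fn": "send_rows", "kwargs": {
  "deltas": "0 0 -0.005 0; -0.001 0 -0.01 0; -0.002 0 -0.015 0; -0.004 0 -0.02 0; -0.006 0 -0.025 0"
}}

```text
t: 14.15
eef_pos: [0.5324, -0.1356, 0.1456]
tool_rot: [0.001, -0.058, 0.998, -0.0]
contact_force: [-0.4, 0.5, -5.0]
gripper_width: 0.152
grasp_force: 97.4
```

Request:
{"fn": "send_rows", "kwargs": {
  "deltas": "-0.002 0 -0.005 0; -0.004 0 -0.01 0; -0.006 0 -0.015 0; -0.008 0 -0.02 0; -0.01 0 -0.024 0"
}}

```text
t: 14.65
eef_pos: [0.5418, -0.1346, 0.1693]
tool_rot: [0.0, -0.058, 0.998, -0.0]
contact_force: [0.3, 0.3, -3.9]
gripper_width: 0.15
grasp_force: 97.4
```

Request:
{"fn": "send_rows", "kwargs": {
  "deltas": "-0.003 0 0 0; -0.007 0 0 0; -0.011 0 0 0; -0.015 0 0 0; -0.018 0 0 0"
}}

```text
t: 15.15
eef_pos: [0.5598, -0.1323, 0.1686]
tool_rot: [-0.0, -0.058, 0.998, 0.0]
contact_force: [0.5, -1.2, -4.9]
gripper_width: 0.152
grasp_force: 97.5
```

```bash
python3 go.py; python3 i.py s5.png .55 -.135 .06 75
```

```text
t 15.15 pos [ 0.5598 -0.1323  0.1686] tooly 96.64 q7 1.99 F [ 0.5 -1.2 -4.9] w 0.152 gf 97.5
403 329 (150, 150, 3)
nut pan frame 128 -15 94 0.66
nut pan frame 147 -32 91 0.64
nut pan frame 147 1 94 0.63
nut pan frame 118 9 94 0.61
nut pan frame 149 -3 92 0.52
nut pan frame 148 16 89 0.47
nut pan frame 120 10 95 0.46
nut pan frame 146 -28 94 0.43
```

Request:
{"fn": "send_rows", "kwargs": {
  "deltas": "0 0 0.004 0; 0 0 0.008 0; 0 0 0.012 0; 0 0 0.015 0; 0 0 0.018 0",
  "force": 60
}}

```text
t: 15.85
eef_pos: [0.5582, -0.1331, 0.1545]
tool_rot: [-0.001, -0.057, 0.998, 0.001]
contact_force: [-28.6, 4.6, 58.6]
gripper_width: 0.149
grasp_force: 106.3
```

Request:
{"fn": "send_rows", "kwargs": {
  "deltas": "0 0 0.003 0; 0 0 0.006 0; 0 0 0.009 0; 0 0 0.012 0; 0 0 0.014 0"
}}

```text
t: 16.35
eef_pos: [0.5559, -0.1371, 0.1412]
tool_rot: [-0.002, -0.055, 0.998, -0.0]
contact_force: [-35.5, -3.9, 51.9]
gripper_width: 0.152
grasp_force: 100.9
```

```bash
python3 go.py; python3 i.py s5.png .55 -.135 .06 75
```

```text
t 16.35 pos [ 0.5559 -0.1371  0.1412] tooly 96.31 q7 2.01 F [-35.5  -3.9  51.9] w 0.152 gf 100.9
403 329 (150, 150, 3)
nut pan frame 150 -37 82 0.64
nut pan frame 135 -19 82 0.55
nut pan frame 135 -19 82 0.59
nut pan frame -42 613 3 0.57
nut pan frame 157 -9 83 0.56
nut pan frame 155 -37 82 0.5
nut pan frame 155 15 83 0.45
nut pan frame 126 6 80 0.41
```

View pics/s5.png

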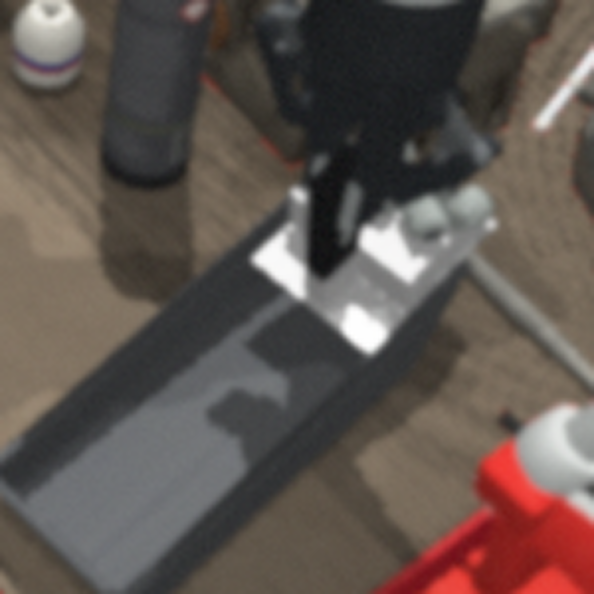

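Request:
{"fn": "send_rows", "kwargs": {
  "deltas": "0 0 0 0; 0 0 0.003 0; 0 0 0.006 0; 0 0 0.009 0; 0 0 0.012 0",
  "claw": 0,
  "force": 50
}}

```text
t: 17.05
eef_pos: [0.5491, -0.1379, 0.1272]
tool_rot: [-0.009, -0.054, 0.998, 0.001]
contact_force: [-53.0, -5.2, 60.4]
gripper_width: 0.154
grasp_force: 93.1
```

```bash
python3 go.py; python3 i.py s6.png .55 -.135 .06 75
```

```text
t 17.05 pos [ 0.5491 -0.1379  0.1272] tooly 96.23 q7 2.01 F [-53.   -5.2  60.4] w 0.154 gf 93.1
403 329 (150, 150, 3)
nut pan frame 154 -37 84 0.59
nut pan frame 133 -18 81 0.54
nut pan frame 150 -36 90 0.63
nut pan frame 124 3 78 0.62
nut pan frame 153 -6 87 0.62
nut pan frame 132 -20 81 0.57
nut pan frame 152 12 85 0.45
nut pan frame 181 -56 2 0.38
```

Request:
{"fn": "send_rows", "kwargs": {
  "deltas": "0.006 0 -0.003 0; 0.01 0 -0.008 0; 0.01 0 -0.016 0; 0.01 0 -0.026 0; 0.01 0 -0.036 0"
}}

```text
t: 17.75
eef_pos: [0.5503, -0.1332, 0.1616]
tool_rot: [0.0, -0.058, 0.998, -0.0]
contact_force: [0.2, -0.3, -4.7]
gripper_width: 0.15
grasp_force: 84.1
```

Request:
{"fn": "send_rows", "kwargs": {
  "deltas": "0 0 -0.01 0; 0.002 0 -0.02 0; 0.006 0 -0.03 0; 0.012 0 -0.04 0; 0.02 0 -0.048 0"
}}

```text
t: 18.25
eef_pos: [0.5293, -0.1361, 0.2098]
tool_rot: [0.0, -0.058, 0.998, -0.0]
contact_force: [-0.3, -0.3, -4.7]
gripper_width: 0.15
grasp_force: 84.1
```

```bash
python3 go.py .44 -.14 .23 171; python3 i.py s6.png .55 -.135 .1 75
```

```text
t 18.25 pos [ 0.5293 -0.1361  0.2098] tooly 96.63 q7 1.97 F [-0.3 -0.3 -4.7] w 0.15 gf 84.1
delta [ 0.0891  0.0064 -0.0203] spin -74.37
407 317 (150, 150, 3)
nut pan frame 132 -30 172 0.59
nut pan frame 87 -14 154 0.47
nut pan frame 136 20 172 0.36
nut pan frame 127 18 169 0.64
nut pan frame 82 11 154 0.63
nut pan frame 133 -3 169 0.53
nut pan frame 132 -29 173 0.44
nut pan frame 86 -17 152 0.35
nut pan frame 47 400 0 0.2
```

Request:
{"fn": "send_rows", "kwargs": {
  "deltas": "0.01 0 -0.005 0; 0.022 0.001 -0.01 0; 0.036 0.002 -0.014 0; 0.051 0.003 -0.018 -2; 0.064 0.004 -0.02 -5"
}}

```text
t: 18.95
eef_pos: [0.4638, -0.1397, 0.2292]
tool_rot: [-0.0, -0.102, 0.995, 0.0]
contact_force: [0.2, 0.6, -4.9]
gripper_width: 0.155
grasp_force: 84.1
```

Request:
{"fn": "send_rows", "kwargs": {
  "deltas": "0.011 0 0 -5; 0.018 0 0 -11; 0.023 0 0 -17; 0.025 0 0 -23; 0.025 0 0 -29"
}}

```text
t: 19.45
eef_pos: [0.4396, -0.1447, 0.229]
tool_rot: [0.0, -0.349, 0.937, 0.0]
contact_force: [-0.1, -0.5, -3.5]
gripper_width: 0.152
grasp_force: 84.1
```

Request:
{"fn": "send_rows", "kwargs": {
  "deltas": "0 0 0 -6; 0 0 0 -12; 0 0 0 -18; 0 0 0 -24; 0 0 0 -30"
}}

```text
t: 19.95
eef_pos: [0.4401, -0.1444, 0.2278]
tool_rot: [-0.002, -0.555, 0.832, 0.0]
contact_force: [-0.4, -0.6, -4.5]
gripper_width: 0.15
grasp_force: 84.1
```

```bash
python3 go.py .44 0 .23 171; cat > n.py <<'E'
from h import *
o=bot.get_obs(); M=np.array(o['eef_pos'])
for cam in ('scene','top'):
    p=bot.read_camera(cam)
    for r in bot.landmark_of(p,'nut1')[:7]: print(cam,'nut rel TCP mm',np.round((np.array(r['xyz'])-M)*1000),'world',np.round(r['xyz'],3),round(r['confidence'],2))
E
python3 n.py
```

```text
t 19.95 pos [ 0.4401 -0.1444  0.2278] tooly 157.4 q7 2.95 F [-0.4 -0.6 -4.5] w 0.15 gf 84.1
delta [-0.1333  0.0556 -0.0026] spin -13.6
scene nut rel TCP mm [ 33.  87. -37.] world [ 0.473 -0.057  0.191] 0.57
scene nut rel TCP mm [  5.  49. -57.] world [ 0.445 -0.096  0.17 ] 0.56
top nut rel TCP mm [ 29.  37. -56.] world [ 0.469 -0.107  0.172] 0.7
top nut rel TCP mm [ 35.  85. -38.] world [ 0.475 -0.059  0.19 ] 0.67
top nut rel TCP mm [  1.  49. -58.] world [ 0.441 -0.096  0.17 ] 0.66
top nut rel TCP mm [ 56.  71. -41.] world [ 0.496 -0.074  0.187] 0.5
top nut rel TCP mm [  1.  70. -50.] world [ 0.441 -0.074  0.178] 0.46
```

Request:
{"fn": "send_rows", "kwargs": {
  "deltas": "-0.013 0.005 0 0; -0.04 0.017 0 0; -0.075 0.031 0 0; -0.107 0.045 0 0; -0.133 0.056 0 0"
}}

```text
t: 20.65
eef_pos: [0.4405, 0.0011, 0.2275]
tool_rot: [-0.002, -0.553, 0.833, 0.001]
contact_force: [0.7, 0.3, -4.3]
gripper_width: 0.152
grasp_force: 84.1
```

```bash
python3 go.py .4527 .2176 .23 171
```

```text
t 20.65 pos [0.4405 0.0011 0.2275] tooly 157.08 q7 2.6 F [ 0.7  0.3 -4.3] w 0.152 gf 84.1
delta [-0.2042  0.0731 -0.0027] spin -13.92
```

Request:
{"fn": "send_rows", "kwargs": {
  "deltas": "-0.015 0.005 0 0; -0.045 0.016 0 0; -0.078 0.028 0 -2; -0.11 0.039 0 -4; -0.142 0.051 0 -6"
}}

```text
t: 21.15
eef_pos: [0.449, 0.1508, 0.2273]
tool_rot: [-0.002, -0.595, 0.803, 0.0]
contact_force: [0.8, -0.6, -4.2]
gripper_width: 0.147
grasp_force: 84.1
```

Request:
{"fn": "send_rows", "kwargs": {
  "deltas": "-0.028 0.007 0 -2; -0.049 0.013 0 -4; -0.06 0.016 0 -6; -0.064 0.016 0 -7.9; -0.064 0.016 0 -7.9"
}}

```text
t: 21.65
eef_pos: [0.4527, 0.2151, 0.227]
tool_rot: [-0.002, -0.65, 0.76, 0.001]
contact_force: [-0.0, -0.7, -4.7]
gripper_width: 0.152
grasp_force: 84.1
```

```bash
python3 go.py .4527 .2176 .23 171; python3 n.py; cat > j.py <<'E'
from h import *
p=bot.read_camera('top')
P=cloud(p,np.ones((480,640),bool)); Q=P[(np.hypot(P[:,0]-.562,P[:,1]-.256)<.06)&(P[:,2]>.105)&(P[:,2]<.13)]; print('fin',rect(Q))
print([ (x['xyz'],x['confidence']) for x in bot.landmark_of(p,'tray_grip')[:1]])
E
python3 j.py
```

```text
t 21.65 pos [0.4527 0.2151 0.227 ] tooly 171.02 q7 2.37 F [-0.  -0.7 -4.7] w 0.152 gf 84.1
delta [-0.0025  0.0004 -0.003 ] spin 0.02
scene nut rel TCP mm [  9.  69. -46.] world [0.461 0.284 0.181] 0.45
scene nut rel TCP mm [-11.  69. -46.] world [0.442 0.284 0.181] 0.41
scene nut rel TCP mm [ -7.  46. -57.] world [0.445 0.261 0.17 ] 0.36
top nut rel TCP mm [ -8.  46. -57.] world [0.445 0.261 0.17 ] 0.64
top nut rel TCP mm [ 11.  66. -48.] world [0.464 0.281 0.179] 0.46
top nut rel TCP mm [-11.  68. -51.] world [0.442 0.283 0.176] 0.42
fin (array([0., 0.]), array([0., 0.]), 0.0)
[([0.4437, 0.2635, 0.1729], 0.54)]
```

Request:
{"fn": "send_rows", "kwargs": {
  "deltas": "0 0 0.012 0; 0 0 0.037 0; 0 0 0.066 0; 0 0 0.092 0; 0 0 0.108 0"
}}

```text
t: 22.45
eef_pos: [0.4507, 0.2148, 0.1165]
tool_rot: [-0.003, -0.649, 0.76, 0.001]
contact_force: [0.2, -0.3, -4.1]
gripper_width: 0.156
grasp_force: 83.8
```

Request:
{"fn": "send_rows", "kwargs": {
  "deltas": "0 0 0.008 0; 0 0 0.014 0; 0 0 0.018 0; 0 0 0.019 0"
}}

```text
t: 22.85
eef_pos: [0.4522, 0.2159, 0.1003]
tool_rot: [-0.001, -0.649, 0.76, 0.001]
contact_force: [-0.4, -1.2, -4.2]
gripper_width: 0.149
grasp_force: 83.9
```

```bash
python3 go.py; python3 i.py s7.png .47 .28 .06 75|head -1
```

```text
t 22.85 pos [0.4522 0.2159 0.1003] tooly 171.0 q7 2.31 F [-0.4 -1.2 -4.2] w 0.149 gf 83.9
265 233 (150, 150, 3)
```

View pics/s7.png

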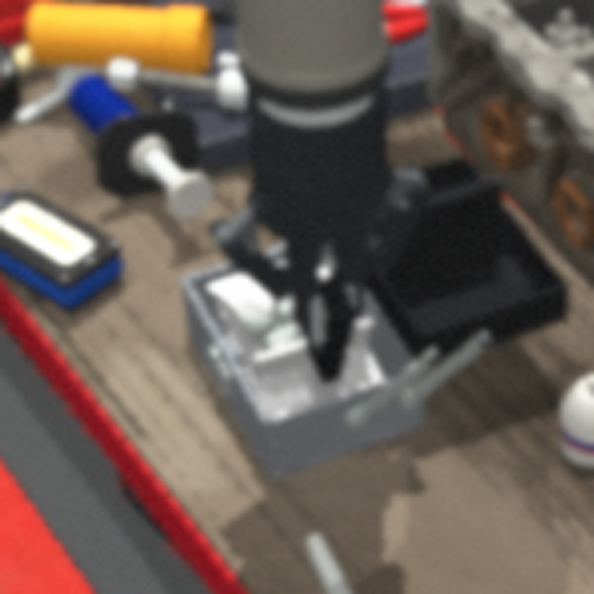

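Request:
{"fn": "send_rows", "kwargs": {
  "deltas": "-0.006 0 0 0; -0.014 0 0 0; -0.022 0 0 0; -0.03 0 0 0; -0.038 0 0 0",
  "claw": 0,
  "force": 30
}}

```text
t: 23.55
eef_pos: [0.455, 0.2421, 0.0992]
tool_rot: [-0.012, -0.647, 0.763, -0.003]
contact_force: [-12.3, -47.4, 37.8]
gripper_width: 0.148
grasp_force: 89.4
```

Request:
{"fn": "send_rows", "kwargs": {
  "deltas": "-0.006 0 -0.005 0; -0.012 0 -0.01 0; -0.018 0 -0.014 0; -0.024 0 -0.018 0; -0.03 0 -0.021 0"
}}

```text
t: 24.05
eef_pos: [0.4584, 0.2687, 0.1198]
tool_rot: [-0.015, -0.646, 0.763, -0.004]
contact_force: [-19.6, -41.3, 35.8]
gripper_width: 0.15
grasp_force: 75.6
```

```bash
python3 go.py; python3 n.py
```

```text
t 24.05 pos [0.4584 0.2687 0.1198] tooly 170.52 q7 2.22 F [-19.6 -41.3  35.8] w 0.15 gf 75.6
scene nut rel TCP mm [-11.  45. -59.] world [0.447 0.314 0.061] 0.53
scene nut rel TCP mm [  7.  43. -60.] world [0.465 0.312 0.06 ] 0.45
```

Request:
{"fn": "send_rows", "kwargs": {
  "deltas": "0.003 0 -0.006 0; 0.006 0 -0.01 0; 0.012 0 -0.01 0; 0.02 0 -0.01 0; 0.028 0 -0.01 0"
}}

```text
t: 24.75
eef_pos: [0.4585, 0.2558, 0.1312]
tool_rot: [-0.001, -0.65, 0.76, 0.001]
contact_force: [-0.4, 0.4, -4.9]
gripper_width: 0.151
grasp_force: 69.8
```

Request:
{"fn": "send_rows", "kwargs": {
  "deltas": "0.008 0 0 0; 0.015 0 0 0; 0.02 0 0 0; 0.022 0 0 0; 0.022 0 0 0"
}}

```text
t: 25.25
eef_pos: [0.455, 0.2333, 0.1312]
tool_rot: [-0.002, -0.649, 0.761, 0.001]
contact_force: [0.4, 0.0, -4.9]
gripper_width: 0.155
grasp_force: 69.8
```

```bash
python3 go.py; cat > k.py <<'E'
from h import *
# scoop pitch: bowl/base points in scoop frame from cameras
o=bot.get_obs(); T=np.array(o['eef_pos']); C=np.array([.4613,.2719]); u=np.array([.156,.988]); v=np.array([.988,-.156])
for cam in ('scene','top','wrist'):
    p=bot.read_camera(cam)
    for r in bot.landmark_of(p,'nut1')[:6]:
        a=np.array(r['xyz']); print(cam,'nut u',round((a[:2]-C)@u*1000),'v',round((a[:2]-C)@v*1000),'z',round(a[2]*1000),round(r['confidence'],2))
    rs=bot.masks_of(p,'scoop')
    if rs:
        P=cloud(p,rs[0]['mask']); U=(P[:,:2]-C)@u*1000; V=(P[:,:2]-C)@v*1000; Z=P[:,2]*1000
        m=(abs(V)<45)&(Z<100)
        for lo in range(-60,110,10):
            k=m&(U>=lo)&(U<lo+10)
            if k.sum()>10: print(cam,'u',lo,'z min/med/max',np.percentile(Z[k],[3,50,97]).round(),k.sum())
E
python3 k.py
```

```text
t 25.25 pos [0.455  0.2333 0.1312] tooly 170.98 q7 2.3 F [ 0.4  0.  -4.9] w 0.155 gf 69.8
scene nut u -5 v -21 z 70 0.61
scene nut u -1 v -3 z 71 0.58
scene nut u -408 v 287 z -1 0.42
scene u -60 z min/med/max [54. 57. 95.] 92
scene u -50 z min/med/max [54. 64. 90.] 143
scene u -40 z min/med/max [56. 73. 90.] 192
scene u -30 z min/med/max [ 3.  7. 90.] 49
scene u -20 z min/med/max [59. 74. 90.] 42
scene u -10 z min/med/max [ 4. 78. 91.] 34
scene u 0 z min/med/max [ 4. 74. 89.] 25
scene u 10 z min/med/max [ 6. 66. 76.] 12
scene u 20 z min/med/max [ 6. 60. 64.] 27
scene u 30 z min/med/max [ 3. 59. 61.] 26
top nut u -6 v -23 z 68 0.37
top u 10 z min/med/max [56. 62. 81.] 35
top u 20 z min/med/max [55. 60. 70.] 57
top u 30 z min/med/max [56. 60. 64.] 61
wrist nut u -22 v 12 z 68 0.9
wrist nut u -1 v 26 z 65 0.77
wrist nut u -24 v -17 z 65 0.66
wrist nut u -6 v -23 z 70 0.51
wrist u -60 z min/med/max [54. 56. 57.] 1697
wrist u -50 z min/med/max [55. 57. 88.] 1657
wrist u -40 z min/med/max [56. 77. 90.] 3006
wrist u -30 z min/med/max [58. 81. 89.] 438
wrist u -20 z min/med/max [57. 60. 90.] 904
wrist u -10 z min/med/max [58. 79. 91.] 477
wrist u 0 z min/med/max [66. 79. 90.] 247
wrist u 10 z min/med/max [59. 68. 80.] 120
```

Request:
{"fn": "send_rows", "kwargs": {
  "deltas": "0 0 0.006 0; 0 0 0.016 0; 0 0 0.027 0; 0 0 0.036 0; 0 0 0.04 0"
}}

```text
t: 26.2
eef_pos: [0.4539, 0.233, 0.0895]
tool_rot: [-0.003, -0.649, 0.76, 0.001]
contact_force: [-0.5, 0.0, -3.8]
gripper_width: 0.151
grasp_force: 69.8
```

Request:
{"fn": "send_rows", "kwargs": {
  "deltas": "-0.004 0 0 0; -0.009 0 0 0; -0.013 0 0 0; -0.017 0 -0.001 0; -0.021 0 -0.003 0"
}}

```text
t: 26.7
eef_pos: [0.4581, 0.2548, 0.0944]
tool_rot: [-0.002, -0.65, 0.76, 0.001]
contact_force: [-0.0, -0.6, -4.6]
gripper_width: 0.149
grasp_force: 69.8
```

```bash
python3 go.py; python3 k.py | grep -v scene
```

```text
t 26.7 pos [0.4581 0.2548 0.0944] tooly 171.02 q7 2.25 F [-0.  -0.6 -4.6] w 0.149 gf 69.8
top nut u 16 v -23 z 30 0.46
wrist nut u 20 v 25 z 32 0.78
wrist nut u 0 v -16 z 24 0.58
wrist nut u -1 v 17 z 31 0.55
wrist u -60 z min/med/max [ 96.  99. 100.] 14
wrist u -50 z min/med/max [17. 20. 97.] 2687
wrist u -40 z min/med/max [18. 19. 20.] 1653
wrist u -30 z min/med/max [18. 19. 21.] 1581
wrist u -20 z min/med/max [19. 40. 53.] 3103
wrist u -10 z min/med/max [21. 46. 52.] 385
wrist u 0 z min/med/max [20. 22. 53.] 897
wrist u 10 z min/med/max [21. 42. 53.] 459
wrist u 20 z min/med/max [29. 42. 53.] 236
wrist u 30 z min/med/max [23. 32. 42.] 103
wrist u 40 z min/med/max [21. 23. 26.] 13
```

Request:
{"fn": "send_rows", "kwargs": {
  "deltas": "-0.004 0 -0.005 0; -0.008 0 -0.01 0; -0.012 0 -0.0145 0; -0.017 0 -0.018 0; -0.022 0 -0.021 0"
}}

```text
t: 27.65
eef_pos: [0.4617, 0.2735, 0.1151]
tool_rot: [-0.003, -0.649, 0.761, -0.0]
contact_force: [0.9, -9.9, -1.0]
gripper_width: 0.153
grasp_force: 70.3
```

Request:
{"fn": "send_rows", "kwargs": {
  "deltas": "-0.006 0 -0.004 0; -0.013 0 -0.007 0; -0.019 0 -0.01 0; -0.026 0 -0.013 0; -0.033 0 -0.015 0"
}}

```text
t: 28.15
eef_pos: [0.4669, 0.3062, 0.1302]
tool_rot: [-0.004, -0.649, 0.761, -0.0]
contact_force: [-0.8, -5.8, 0.7]
gripper_width: 0.148
grasp_force: 66.2
```

```bash
python3 go.py; python3 k.py
```

```text
t 28.15 pos [0.4669 0.3062 0.1302] tooly 170.91 q7 2.19 F [-0.8 -5.8  0.7] w 0.148 gf 66.2
scene u -40 z min/med/max [71. 72. 76.] 13
scene u -30 z min/med/max [70. 73. 92.] 116
scene u -20 z min/med/max [66. 70. 99.] 70
scene u -10 z min/med/max [62. 66. 93.] 88
scene u 0 z min/med/max [65. 80. 95.] 242
scene u 10 z min/med/max [61. 90. 93.] 29
scene u 20 z min/med/max [56. 75. 85.] 19
scene u 30 z min/med/max [ 3. 65. 85.] 26
scene u 40 z min/med/max [49. 67. 80.] 26
scene u 60 z min/med/max [ 6. 37. 50.] 19
top nut u -401 v 95 z 5 0.45
wrist nut u 40 v 26 z 58 0.93
wrist nut u 35 v -26 z 59 0.65
wrist nut u 17 v 14 z 67 0.61
wrist nut u 15 v -17 z 64 0.6
wrist u -30 z min/med/max [70. 72. 88.] 2990
wrist u -20 z min/med/max [66. 68. 97.] 2359
wrist u -10 z min/med/max [63. 65. 67.] 1937
wrist u 0 z min/med/max [67. 81. 94.] 3840
wrist u 10 z min/med/max [82. 93. 95.] 770
wrist u 20 z min/med/max [52. 77. 88.] 478
wrist u 30 z min/med/max [50. 72. 84.] 446
wrist u 40 z min/med/max [46. 68. 81.] 347
wrist u 50 z min/med/max [40. 44. 66.] 277
wrist u 60 z min/med/max [36. 38. 41.] 461
```

Request:
{"fn": "send_rows", "kwargs": {
  "deltas": "-0.006 0 -0.001 0; -0.012 0 -0.002 0; -0.018 0 -0.002 0; -0.024 0 -0.002 0; -0.03 0 -0.002 0"
}}

```text
t: 29.1
eef_pos: [0.4714, 0.3368, 0.132]
tool_rot: [-0.003, -0.649, 0.761, 0.0]
contact_force: [-0.6, -4.3, -1.5]
gripper_width: 0.151
grasp_force: 60.5
```

```bash
python3 go.py; python3 k.py|grep -v scene
```

```text
t 29.1 pos [0.4714 0.3368 0.132 ] tooly 170.95 q7 2.16 F [-0.6 -4.3 -1.5] w 0.151 gf 60.5
top nut u -131 v 144 z 0 0.47
wrist nut u 57 v 22 z 52 0.92
wrist nut u 53 v -23 z 52 0.92
wrist nut u 40 v -16 z 62 0.78
wrist nut u 41 v 14 z 68 0.73
wrist nut u 2 v 102 z 120 0.55
wrist u -20 z min/med/max [89. 92. 96.] 2894
wrist u -10 z min/med/max [82. 86. 99.] 2850
wrist u 0 z min/med/max [76. 79. 82.] 2339
wrist u 10 z min/med/max [79. 87. 94.] 3138
wrist u 20 z min/med/max [ 93.  97. 100.] 1562
wrist u 30 z min/med/max [73. 92. 98.] 340
wrist u 40 z min/med/max [49. 74. 91.] 627
wrist u 50 z min/med/max [51. 71. 84.] 377
wrist u 60 z min/med/max [33. 57. 71.] 46
```

Request:
{"fn": "send_rows", "kwargs": {
  "deltas": "0.004 0 0.003 0; 0.006 0 0.008 0; 0.007 0 0.013 0; 0.008 0 0.018 0; 0.008 0 0.022 0"
}}

```text
t: 30.05
eef_pos: [0.47, 0.3307, 0.1093]
tool_rot: [-0.002, -0.65, 0.76, 0.001]
contact_force: [0.3, -1.9, -3.6]
gripper_width: 0.149
grasp_force: 60.6
```

```bash
python3 go.py; python3 k.py|grep -v scene
```

```text
t 30.05 pos [0.47   0.3307 0.1093] tooly 171.01 q7 2.16 F [ 0.3 -1.9 -3.6] w 0.149 gf 60.6
wrist nut u 36 v 11 z 42 0.81
wrist nut u 39 v -19 z 40 0.8
wrist nut u 54 v 24 z 35 0.76
wrist nut u 52 v -24 z 33 0.59
wrist u -30 z min/med/max [64. 65. 67.] 351
wrist u -20 z min/med/max [61. 65. 77.] 3810
wrist u -10 z min/med/max [55. 60. 95.] 3451
wrist u 0 z min/med/max [52. 55. 99.] 2769
wrist u 10 z min/med/max [60. 68. 76.] 3422
wrist u 20 z min/med/max [74. 79. 80.] 1645
wrist u 30 z min/med/max [31. 62. 73.] 477
wrist u 40 z min/med/max [27. 43. 65.] 713
wrist u 50 z min/med/max [33. 48. 60.] 301
wrist u 60 z min/med/max [11. 15. 37.] 61
```

Request:
{"fn": "send_rows", "kwargs": {
  "deltas": "0.008 0 0 0; 0.02 0 0 0; 0.032 0 -0.002 0; 0.044 0 -0.004 0; 0.055 0 -0.006 0"
}}

```text
t: 31.0
eef_pos: [0.4617, 0.2747, 0.1166]
tool_rot: [-0.001, -0.649, 0.761, 0.001]
contact_force: [0.2, -0.2, -1.7]
gripper_width: 0.15
grasp_force: 60.8
```

```bash
python3 go.py; python3 k.py
```

```text
t 31.0 pos [0.4617 0.2747 0.1166] tooly 170.96 q7 2.23 F [ 0.2 -0.2 -1.7] w 0.15 gf 60.8
scene nut u 49 v -23 z 16 0.51
scene nut u 60 v -7 z 18 0.47
scene nut u 34 v 8 z 13 0.46
scene u -60 z min/med/max [59. 64. 99.] 62
scene u -50 z min/med/max [57. 67. 90.] 182
scene u -40 z min/med/max [59. 81. 90.] 147
scene u -30 z min/med/max [43. 64. 91.] 18
scene u -20 z min/med/max [36. 53. 74.] 17
scene u -10 z min/med/max [31. 52. 64.] 14
top nut u 46 v -27 z 12 0.63
wrist nut u 24 v -26 z 12 0.88
wrist nut u 51 v 27 z 13 0.84
wrist nut u 44 v -30 z 15 0.84
wrist nut u 34 v 12 z 17 0.7
wrist u -60 z min/med/max [59. 63. 99.] 2794
wrist u -50 z min/med/max [57. 63. 70.] 2828
wrist u -40 z min/med/max [71. 79. 86.] 3554
wrist u -30 z min/med/max [67. 84. 86.] 563
wrist u -20 z min/med/max [35. 43. 76.] 917
wrist u -10 z min/med/max [30. 34. 69.] 1441
wrist u 0 z min/med/max [22. 27. 63.] 1067
wrist u 10 z min/med/max [17. 20. 23.] 422
wrist u 20 z min/med/max [ 3.  4. 12.] 16
```

Request:
{"fn": "send_rows", "kwargs": {
  "deltas": "0 0 -0.02 0; 0 0 -0.05 0; 0 0 -0.085 0; 0 0 -0.115 0; 0 0 -0.13 0"
}}

```text
t: 31.95
eef_pos: [0.4629, 0.2773, 0.2489]
tool_rot: [0.0, -0.65, 0.76, 0.001]
contact_force: [0.4, 0.4, -1.2]
gripper_width: 0.151
grasp_force: 60.9
```

```bash
python3 go.py .4305 .0844 .2 107.5; python3 - <<'E'
from h import *
C=np.array([.4613,.2719]); u=np.array([.156,.988]); v=np.array([.988,-.156])
for cam in ('scene','top','wrist'):
    p=bot.read_camera(cam)
    for r in bot.landmark_of(p,'nut1')[:7]:
        a=np.array(r['xyz']); print(cam,'nut u',round((a[:2]-C)@u*1000),'v',round((a[:2]-C)@v*1000),'z',round(a[2]*1000),round(r['confidence'],2))
save(p,'wrist8.png')
E
```

```text
t 31.95 pos [0.4629 0.2773 0.2489] tooly 171.04 q7 2.28 F [ 0.4  0.4 -1.2] w 0.151 gf 60.9
delta [0.1957 0.0019 0.0486] spin 63.54
scene nut u 62 v -6 z 15 0.57
scene nut u 48 v -25 z 13 0.56
scene nut u 51 v 30 z 12 0.52
scene nut u 24 v -27 z 12 0.51
scene nut u 36 v 9 z 17 0.42
```

View pics/wrist8.png

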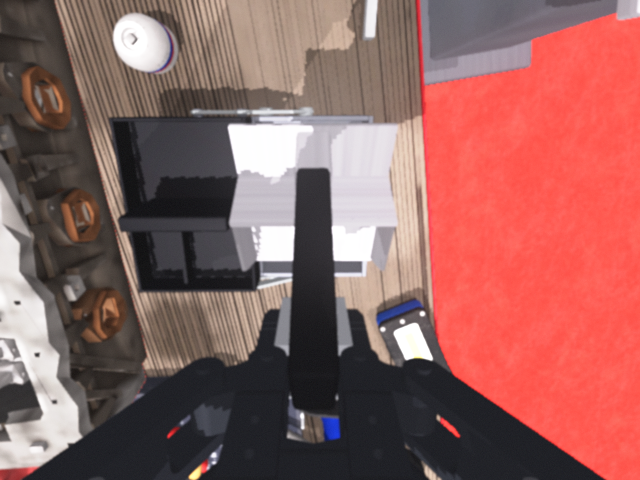

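The scene camera puts five nuts on the compartment floor, and the wrist picture shows the scoop (about (310,200)) empty. I'll take the scoop back to where it stood.

Request:
{"fn": "send_rows", "kwargs": {
  "deltas": "0.02 0 0 -0; 0.055 0 0 5; 0.095 0.001 0 12; 0.135 0.001 0 20; 0.17 0.002 0 28"
}}

```text
t: 32.75
eef_pos: [0.4323, 0.1063, 0.245]
tool_rot: [-0.003, -0.443, 0.896, 0.001]
contact_force: [0.8, -0.7, -2.2]
gripper_width: 0.152
grasp_force: 60.8
```

Request:
{"fn": "send_rows", "kwargs": {
  "deltas": "0.014 -0.008 0.005 8; 0.022 -0.012 0.02 16; 0.023 -0.012 0.035 24; 0.023 -0.012 0.045 32; 0.023 -0.012 0.048 35.5"
}}

```text
t: 33.25
eef_pos: [0.4275, 0.0823, 0.1961]
tool_rot: [-0.004, -0.15, 0.989, -0.001]
contact_force: [0.4, 0.8, -2.0]
gripper_width: 0.155
grasp_force: 60.8
```

Request:
{"fn": "send_rows", "kwargs": {
  "deltas": "0 0 0 0; 0 0 0 0"
}}

```text
t: 33.45
eef_pos: [0.4287, 0.0828, 0.1977]
tool_rot: [-0.003, -0.153, 0.988, -0.0]
contact_force: [0.2, 0.0, -2.2]
gripper_width: 0.149
grasp_force: 60.8
```

```bash
python3 go.py .4305 .0844 .12 107.5
```

```text
t 33.45 pos [0.4287 0.0828 0.1977] tooly 107.62 q7 1.54 F [ 0.2  0.  -2.2] w 0.149 gf 60.8
delta [-0.0026  0.0009  0.0777] spin 0.12
```

Request:
{"fn": "send_rows", "kwargs": {
  "deltas": "-0.02 0.001 0.02 0; -0.045 0.001 0.04 0; -0.045 0.001 0.065 0; -0.045 0.001 0.08 0; -0.045 0.001 0.084 0"
}}

```text
t: 33.95
eef_pos: [0.4703, 0.0971, 0.1125]
tool_rot: [-0.004, -0.153, 0.988, -0.0]
contact_force: [-0.9, 0.2, -2.3]
gripper_width: 0.152
grasp_force: 60.8
```

```bash
python3 go.py; cat > l.py <<'E'
from h import *
o=bot.get_obs(); T=np.array(o['eef_pos']); a=np.radians(17.5); u=np.array([np.cos(a),np.sin(a)]); v=np.array([-u[1],u[0]])
p=bot.read_camera('wrist'); P=cloud(p,np.ones((480,640),bool)); U=(P[:,:2]-T[:2])@u*1000; V=(P[:,:2]-T[:2])@v*1000; Z=P[:,2]*1000
m=(abs(V)<33)&(abs(V)>14)
for lo in range(-40,100,8):
    k=m&(U>=lo)&(U<lo+8)
    if k.sum()>10: print('U',lo,'z',np.percentile(Z[k],[5,50,95]).round(),k.sum())
E
python3 l.py
```

```text
t 33.95 pos [0.4703 0.0971 0.1125] tooly 107.59 q7 1.55 F [-0.9  0.2 -2.3] w 0.152 gf 60.8
U -40 z [75. 80. 82.] 1469
U -24 z [ 33. 184. 194.] 2166
U -16 z [ 30. 163. 191.] 7360
U -8 z [ 25. 152. 162.] 4263
U 0 z [ 17. 161. 163.] 1661
U 8 z [ 14. 162. 167.] 1038
U 16 z [-0.  1.  2.] 504
U 24 z [-0.  1.  2.] 464
U 32 z [-1.  0.  2.] 456
U 40 z [-1.  0.  2.] 394
U 48 z [-2. -0.  1.] 207
U 96 z [44. 47. 48.] 23
```

Request:
{"fn": "send_rows", "kwargs": {
  "deltas": "-0.006 0 -0.003 0; -0.013 0 -0.004 0; -0.013 0 -0.002 0; -0.013 0 0 0"
}}

```text
t: 34.4
eef_pos: [0.4845, 0.1015, 0.1147]
tool_rot: [-0.001, -0.152, 0.988, 0.0]
contact_force: [-0.9, -0.8, -2.1]
gripper_width: 0.151
grasp_force: 60.8
```

Request:
{"fn": "send_rows", "kwargs": {
  "deltas": "0.005 0 0.002 0; 0.011 0 0.004 0; 0.016 0 0.006 0; 0.021 0 0.008 0; 0.026 0 0.01 0"
}}

```text
t: 34.9
eef_pos: [0.4583, 0.0931, 0.1041]
tool_rot: [-0.002, -0.152, 0.988, -0.0]
contact_force: [0.4, -0.4, -1.0]
gripper_width: 0.149
grasp_force: 60.8
```

```bash
python3 go.py; python3 l.py
```

```text
t 34.9 pos [0.4583 0.0931 0.1041] tooly 107.5 q7 1.54 F [ 0.4 -0.4 -1. ] w 0.149 gf 60.8
U -40 z [66. 71. 74.] 1489
U -24 z [ 25. 176. 185.] 3062
U -16 z [ 22. 152. 181.] 6531
U -8 z [ 16. 143. 154.] 4217
U 0 z [  9. 152. 154.] 1683
U 8 z [  1. 153. 159.] 1214
U 16 z [-0.  1.  2.] 547
U 24 z [-0.  1.  2.] 522
U 32 z [-0.  1.  2.] 499
U 40 z [-1.  1.  2.] 318
U 48 z [-0.  0.  2.] 91
```

Request:
{"fn": "send_rows", "kwargs": {
  "deltas": "0 0 -0.006 0; -0.014 0 -0.006 0; -0.029 0 -0.006 0; -0.029 0 -0.002 0; -0.029 0 0.001 0"
}}

```text
t: 35.45
eef_pos: [0.4863, 0.102, 0.1029]
tool_rot: [-0.002, -0.152, 0.988, -0.0]
contact_force: [-1.5, 0.1, -2.5]
gripper_width: 0.149
grasp_force: 60.8
```

Request:
{"fn": "send_rows", "kwargs": {
  "deltas": "0.005 0 0.0015 0; 0.009 0 0.003 0; 0.018 0 0.0065 0; 0.027 0 0.011 0; 0.036 0 0.0165 0"
}}

```text
t: 35.95
eef_pos: [0.4534, 0.0914, 0.0894]
tool_rot: [0.0, -0.152, 0.988, 0.0]
contact_force: [-5.9, -1.7, 20.5]
gripper_width: 0.151
grasp_force: 43.8
```

```bash
python3 go.py; python3 l.py
```

```text
t 35.95 pos [0.4534 0.0914 0.0894] tooly 107.47 q7 1.54 F [-5.9 -1.7 20.5] w 0.151 gf 43.8
U -40 z [25. 27. 34.] 1289
U -32 z [36. 47. 57.] 2131
U -24 z [ 56. 161. 170.] 3920
U -16 z [126. 137. 166.] 5164
U -8 z [ 15. 127. 139.] 4319
U 0 z [ 12. 137. 141.] 1898
U 8 z [  9. 137. 144.] 1369
U 16 z [6. 8. 9.] 522
U 24 z [2. 4. 6.] 472
U 32 z [-0.  1.  3.] 361
U 40 z [-0.  1.  2.] 143
```

Request:
{"fn": "send_rows", "kwargs": {
  "deltas": "0.008 0 0.005 0; 0.015 0 0.0105 0; 0.021 0 0.016 0; 0.026 0 0.0205 0; 0.029 0 0.0235 0"
}}

```text
t: 36.5
eef_pos: [0.4373, 0.0855, 0.0699]
tool_rot: [0.012, -0.151, 0.988, 0.002]
contact_force: [10.6, -3.1, 68.6]
gripper_width: 0.148
grasp_force: 56.7
```

```bash
python3 go.py; python3 l.py
```

```text
t 36.5 pos [0.4373 0.0855 0.0699] tooly 107.4 q7 1.54 F [10.6 -3.1 68.6] w 0.148 gf 56.7
U -40 z [17. 18. 19.] 1070
U -32 z [16. 17. 18.] 1002
U -24 z [ 17. 134. 150.] 7301
U -16 z [ 47. 114. 144.] 5386
U -8 z [ 74. 111. 119.] 3512
U 0 z [ 11. 119. 123.] 1602
U 8 z [  9.  11. 124.] 1227
U 16 z [ 8.  9. 10.] 645
U 24 z [6. 8. 9.] 414
U 32 z [4. 6. 7.] 83
U 40 z [3. 4. 5.] 13
```

Request:
{"fn": "send_rows", "kwargs": {
  "deltas": "0 0 -0.003 0; 0 0 -0.004 0; 0 0 -0.004 0"
}}

```text
t: 36.85
eef_pos: [0.4312, 0.0854, 0.071]
tool_rot: [0.006, -0.152, 0.988, 0.002]
contact_force: [5.9, 3.9, 19.3]
gripper_width: 0.15
grasp_force: 53.8
```

Request:
{"fn": "send_rows", "kwargs": {
  "deltas": "0 0 0 0; 0 0 0 0; 0 0 0 0; 0 0 0 0; 0 0 0 0",
  "claw": 0.45
}}

```text
t: 37.35
eef_pos: [0.4238, 0.0823, 0.067]
tool_rot: [-0.003, -0.152, 0.988, -0.0]
contact_force: [-0.5, -0.7, 0.0]
gripper_width: 0.45
grasp_force: 0.0
```

```bash
python3 go.py; python3 l.py
```

```text
t 37.35 pos [0.4238 0.0823 0.067 ] tooly 107.5 q7 1.54 F [-0.5 -0.7  0. ] w 0.45 gf 0.0
U -40 z [ 0. 18. 21.] 1513
U -32 z [17. 19. 21.] 1052
U -24 z [ 17. 137. 148.] 5579
U -16 z [ 17. 113. 145.] 10678
U -8 z [21. 47. 99.] 5033
U 0 z [ 50.  90. 101.] 896
U 8 z [67. 92. 99.] 337
U 16 z [ 9. 12. 13.] 181
U 24 z [ 9. 11. 13.] 302
U 32 z [ 8. 10. 11.] 280
U 40 z [ 7.  9. 10.] 232
U 48 z [6. 7. 9.] 217
U 56 z [4. 5. 7.] 222
U 64 z [0. 2. 5.] 179
U 72 z [-0.  1.  2.] 287
U 80 z [-0.  1.  2.] 299
U 88 z [0. 1. 2.] 277
U 96 z [-1.  0.  1.] 250
```

```bash
cat > m.py <<'E'
from h import *
o=bot.get_obs(); T=np.array(o['eef_pos']); a=np.radians(17.5); u=np.array([np.cos(a),np.sin(a)]); v=np.array([-u[1],u[0]])
for cam in ('scene','top','wrist'):
    p=bot.read_camera(cam)
    for q in ('scoop','scoop_bowl','angle_bar'):
        r=bot.landmark_of(p,q)
        if r: x=np.array(r[0]['xyz']); print(cam,q,x.round(3),'U,V',((x[:2]-T[:2])@u*1000).round(),((x[:2]-T[:2])@v*1000).round(),round(r[0]['confidence'],2))
    for q in ('angle_bar','scoop'):
        r=bot.masks_of(p,q)
        if r:
            P=cloud(p,r[0]['mask']); print(cam,q,rect(P),P[:,2].max().round(3))
            if q=='scoop':
                U=(P[:,:2]-T[:2])@u*1000; V=(P[:,:2]-T[:2])@v*1000; Z=P[:,2]*1000
                for z in range(40,130,15):
                    k=(Z>z)&(Z<z+15)&(abs(V)<9)
                    if k.sum()>8: print('  grip z',z,'U',np.percentile(U[k],[3,97]).round(),'V',np.percentile(V[k],[3,97]).round(),k.sum())
E
python3 m.py
```

```text
scene scoop [0.398 0.073 0.013] U,V -27.0 -1.0 0.79
scene scoop_bowl [0.446 0.086 0.018] U,V 22.0 -4.0 0.74
scene angle_bar [0.373 0.075 0.002] U,V -50.0 8.0 0.73
scene angle_bar (array([381.1,  74.2]), array([151.5,  22.9]), 75.9) 0.022
scene scoop (array([436.4,  90.7]), array([107. ,  98.8]), 13.0) 0.142
  grip z 40 U [-32. -24.] V [-9.  3.] 22
  grip z 55 U [-31. -27.] V [-9.  3.] 21
  grip z 70 U [-30. -25.] V [-9.  2.] 21
  grip z 85 U [-27. -24.] V [-8.  0.] 20
  grip z 100 U [-25. -22.] V [-8. -1.] 15
  grip z 115 U [-22. -19.] V [-9. -2.] 16
top scoop [0.406 0.077 0.015] U,V -18.0 0.0 0.46
top angle_bar [0.368 0.074 0.002] U,V -56.0 9.0 0.53
top angle_bar (array([467. , 331.6]), array([20.9, 23.1]), 78.7) 0.031
top scoop (array([415.9, 104.2]), array([122.6,  34.9]), 13.6) 0.431
wrist scoop [0.402 0.074 0.013] U,V -23.0 -1.0 0.94
wrist scoop_bowl [0.45  0.081 0.016] U,V 25.0 -9.0 0.84
wrist angle_bar [0.37  0.075 0.002] U,V -54.0 9.0 0.66
wrist angle_bar (array([374.4,  73.8]), array([149.9,  22.4]), 78.3) 0.021
wrist scoop (array([467.4,  86.9]), array([173.7,  98.7]), 3.7) 0.135
  grip z 40 U [-32.  -1.] V [-8.  8.] 700
  grip z 55 U [-31. -28.] V [-9.  3.] 592
  grip z 70 U [-28. -15.] V [-9.  3.] 779
  grip z 85 U [-26. -23.] V [-9.  2.] 957
  grip z 100 U [-24. -21.] V [-9.  1.] 1278
  grip z 115 U [-22. -10.] V [-9.  1.] 1826
```

Request:
{"fn": "send_rows", "kwargs": {
  "deltas": "0.005 -0.003 0 0; 0.005 -0.003 0 0"
}}

```text
t: 38.5
eef_pos: [0.4198, 0.0774, 0.0672]
tool_rot: [-0.002, -0.152, 0.988, -0.0]
contact_force: [1.3, 0.0, -0.0]
gripper_width: 0.448
grasp_force: 0.0
```

Request:
{"fn": "send_rows", "kwargs": {
  "deltas": "0 0 0 0; 0 0 0 0; 0 0 0 0; 0 0 0 0; 0 0 0 0",
  "claw": 0,
  "force": 60
}}

```text
t: 39.0
eef_pos: [0.4216, 0.079, 0.0681]
tool_rot: [-0.001, -0.152, 0.988, 0.0]
contact_force: [0.1, -0.3, 8.0]
gripper_width: 0.16
grasp_force: 58.2
```

Request:
{"fn": "send_rows", "kwargs": {
  "deltas": "0 0 -0.01 0; 0 0 -0.03 0; -0.015 0 -0.035 0; -0.035 0 -0.035 0; -0.045 0 -0.035 0"
}}

```text
t: 39.5
eef_pos: [0.4651, 0.0923, 0.1029]
tool_rot: [-0.001, -0.152, 0.988, 0.0]
contact_force: [-0.3, 1.1, -2.3]
gripper_width: 0.158
grasp_force: 58.3
```

```bash
python3 go.py; python3 l.py; python3 m.py | grep -E "wrist|grip"
```

```text
t 39.5 pos [0.4651 0.0923 0.1029] tooly 107.52 q7 1.55 F [-0.3  1.1 -2.3] w 0.158 gf 58.3
U -40 z [-0.  1. 55.] 984
U -32 z [-0. 54. 56.] 1749
U -24 z [  1. 170. 184.] 4690
U -16 z [ 52. 150. 180.] 6522
U -8 z [ 52. 114. 152.] 6471
U 0 z [ 79. 150. 153.] 2030
U 8 z [150. 153. 158.] 800
U 24 z [46. 47. 48.] 170
U 32 z [45. 46. 47.] 61
  grip z 40 U [-31.  65.] V [-8.  8.] 91
  grip z 55 U [-33.  -2.] V [-9.  7.] 62
  grip z 70 U [-29.  -0.] V [-9.  5.] 66
  grip z 85 U [-29.  -7.] V [-8.  5.] 52
  grip z 100 U [-26. -10.] V [-8.  4.] 45
  grip z 115 U [-24. -10.] V [-8.  5.] 43
wrist scoop [0.447 0.086 0.049] U,V -20.0 -0.0 0.95
wrist angle_bar [0.374 0.075 0.   ] U,V -94.0 11.0 0.8
wrist angle_bar (array([377.3,  69.5]), array([146.3,  22.5]), 73.7) 0.02
wrist scoop (array([490.1, 102.1]), array([125.4, 119.4]), 15.2) 0.17
  grip z 40 U [-36. -20.] V [-9.  9.] 281
  grip z 55 U [-35. -31.] V [-7.  8.] 446
  grip z 70 U [-31. -24.] V [-7.  8.] 491
  grip z 85 U [-30. -27.] V [-6.  7.] 589
  grip z 100 U [-28. -25.] V [-6.  7.] 797
  grip z 115 U [-26. -23.] V [-7.  7.] 1069
```

Request:
{"fn": "send_rows", "kwargs": {
  "deltas": "0.004 0 0.015 0; 0.008 0 0.028 0; 0.008 0 0.036 0; 0.01 0 0.04 0; 0.012 0 0.043 0"
}}

```text
t: 40.95
eef_pos: [0.4508, 0.0878, 0.0596]
tool_rot: [-0.003, -0.152, 0.988, -0.0]
contact_force: [-10.6, -2.3, 17.3]
gripper_width: 0.157
grasp_force: 59.9
```

```bash
python3 go.py; python3 l.py
```

```text
t 40.95 pos [0.4508 0.0878 0.0596] tooly 107.48 q7 1.55 F [-10.6  -2.3  17.3] w 0.157 gf 59.9
U -40 z [-0.  1.  2.] 1039
U -32 z [-0.  9. 11.] 1389
U -24 z [  9. 126. 141.] 3091
U -16 z [  9. 109. 138.] 7649
U -8 z [  8.  96. 109.] 4686
U 0 z [ 12.  35. 109.] 3900
U 8 z [107. 110. 114.] 862
U 24 z [6. 6. 7.] 127
U 32 z [5. 6. 7.] 61
```

Request:
{"fn": "send_rows", "kwargs": {
  "deltas": "0 0 0 0; 0 0 0 0; 0 0 0 0; 0 0 0 0; 0 0 0 0",
  "claw": 0.5
}}

```text
t: 41.5
eef_pos: [0.4522, 0.0881, 0.0593]
tool_rot: [-0.002, -0.152, 0.988, -0.0]
contact_force: [-0.2, -0.2, -0.4]
gripper_width: 0.501
grasp_force: 0.0
```

Request:
{"fn": "send_rows", "kwargs": {
  "deltas": "0 0 -0.02 0; 0 0 -0.06 0; 0 0 -0.105 0; 0 0 -0.15 0; 0 0 -0.18 0"
}}

```text
t: 42.0
eef_pos: [0.4535, 0.0884, 0.2425]
tool_rot: [-0.0, -0.152, 0.988, 0.0]
contact_force: [1.2, 0.8, 0.3]
gripper_width: 0.498
grasp_force: 0.0
```

```bash
python3 go.py .562 .2565 .24 81; python3 l.py; python3 d.py; python3 m.py | grep wrist
```

```text
t 42.0 pos [0.4535 0.0884 0.2425] tooly 107.5 q7 1.55 F [1.2 0.8 0.3] w 0.498 gf 0.0
delta [-0.154   0.1277  0.0025] spin 26.5
U -40 z [-1.  1.  2.] 307
U -32 z [0. 3. 5.] 313
U -24 z [301. 314. 323.] 7025
U -16 z [243. 287. 319.] 8013
U -8 z [  3. 256. 276.] 2420
U 0 z [237. 265. 276.] 930
U 8 z [  3. 250. 274.] 572
U 16 z [2. 3. 5.] 265
U 24 z [2. 3. 5.] 270
U 32 z [2. 3. 5.] 253
U 40 z [2. 3. 5.] 254
U 48 z [2. 3. 4.] 236
U 56 z [1. 3. 4.] 243
U 64 z [1. 2. 3.] 228
U 72 z [-2. -0.  1.] 213
U 80 z [-2. -0.  1.] 230
U 88 z [-2. -0.  1.] 219
U 96 z [-2. -0.  1.] 220
grip (array([439.2,  84.2]), array([29.8, 13.7]), 18.0) 777 walls (array([462.3,  91.6]), array([78.5, 78.1]), 17.9)
fin (array([563. , 256.3]), array([12.7, 80.6]), 80.7)
wrist scoop [ 0.437  0.084 -0.001] U,V -18.0 1.0 0.87
wrist scoop_bowl [0.482 0.097 0.01 ] U,V 29.0 0.0 0.71
wrist angle_bar [ 0.372  0.078 -0.005] U,V -82.0 14.0 0.87
wrist angle_bar (array([377.4,  72.7]), array([148.5,  21.3]), 74.6) 0.021
wrist scoop (array([474.,  94.]), array([105.2,  86.8]), 19.4) 0.12
```

Request:
{"fn": "send_rows", "kwargs": {
  "deltas": "-0.025 0.02 0 5; -0.06 0.05 0 11; -0.095 0.079 0 17; -0.13 0.108 0 23; -0.154 0.1275 0 26.5",
  "force": 40
}}

```text
t: 43.55
eef_pos: [0.5621, 0.2595, 0.2385]
tool_rot: [-0.002, 0.079, 0.997, 0.0]
contact_force: [0.2, 0.1, -1.3]
gripper_width: 0.501
grasp_force: 0.0
```

Request:
{"fn": "send_rows", "kwargs": {
  "deltas": "0 0 0.01 0; 0 0 0.04 0; 0 0 0.08 0; 0 0 0.085 0; 0 0 0.085 0"
}}

```text
t: 44.05
eef_pos: [0.56, 0.255, 0.1529]
tool_rot: [-0.003, 0.079, 0.997, -0.001]
contact_force: [0.6, -0.1, 0.6]
gripper_width: 0.502
grasp_force: 0.0
```

```bash
python3 go.py .5622 .256 .096 81
```

```text
t 44.05 pos [0.56   0.255  0.1529] tooly 80.99 q7 0.89 F [ 0.6 -0.1  0.6] w 0.502 gf 0.0
delta [-0.0023  0.0016  0.0569] spin -0.01
```

Now I descend, grip the fin and swing the tray back along the reverse arc.

Request:
{"fn": "send_rows", "kwargs": {
  "deltas": "-0.001 0 0.02 0; -0.001 0 0.045 0; -0.001 0 0.057 0; -0.001 0 0.058 0"
}}

```text
t: 44.45
eef_pos: [0.5615, 0.2556, 0.0957]
tool_rot: [-0.002, 0.078, 0.997, -0.001]
contact_force: [0.8, 0.1, -0.1]
gripper_width: 0.5
grasp_force: 0.0
```

Request:
{"fn": "send_rows", "kwargs": {
  "deltas": "0 0 0 0; 0 0 0 0; 0 0 0 0; 0 0 0 0; 0 0 0 0",
  "claw": 0,
  "force": 40
}}

```text
t: 44.95
eef_pos: [0.5625, 0.2551, 0.0974]
tool_rot: [-0.001, 0.079, 0.997, -0.001]
contact_force: [-0.9, -4.1, 5.9]
gripper_width: 0.132
grasp_force: 42.0
```

```bash
python3 go.py
```

```text
t 44.95 pos [0.5625 0.2551 0.0974] tooly 80.98 q7 0.89 F [-0.9 -4.1  5.9] w 0.132 gf 42.0
```

Request:
{"fn": "send_rows", "kwargs": {
  "deltas": "0.0064 0 -0.0092 0; 0.0145 0 -0.0171 0; 0.0239 0 -0.0232 0; 0.0343 0 -0.0274 0; 0.0454 0 -0.0296 0"
}}

```text
t: 45.45
eef_pos: [0.5172, 0.2621, 0.1271]
tool_rot: [-0.001, 0.079, 0.997, -0.001]
contact_force: [1.8, -3.7, -2.2]
gripper_width: 0.135
grasp_force: 40.8
```

Request:
{"fn": "send_rows", "kwargs": {
  "deltas": "0.0112 0 0 0; 0.0223 0 0.0022 0; 0.0327 0 0.0064 0; 0.0421 0 0.0126 0; 0.0502 0 0.0204 0"
}}

```text
t: 45.95
eef_pos: [0.4666, 0.2699, 0.1053]
tool_rot: [-0.002, 0.079, 0.997, -0.001]
contact_force: [6.6, -5.2, -6.4]
gripper_width: 0.133
grasp_force: 40.3
```

Request:
{"fn": "send_rows", "kwargs": {
  "deltas": "0.0064 0 0.0092 0; 0.0072 0 0.0092 0; 0.0072 0 0.0092 0"
}}

```text
t: 46.25
eef_pos: [0.4615, 0.2707, 0.0973]
tool_rot: [-0.0, 0.079, 0.997, -0.001]
contact_force: [5.3, -7.4, 5.1]
gripper_width: 0.132
grasp_force: 41.9
```

```bash
python3 go.py
```

```text
t 46.25 pos [0.4615 0.2707 0.0973] tooly 80.93 q7 0.76 F [ 5.3 -7.4  5.1] w 0.132 gf 41.9
```

Request:
{"fn": "send_rows", "kwargs": {
  "deltas": "0 0 0 0; 0 0 0 0; 0 0 0 0; 0 0 -0.02 0; 0 0 -0.06 0",
  "claw": 0.5
}}

```text
t: 46.75
eef_pos: [0.4578, 0.2713, 0.1541]
tool_rot: [-0.005, 0.078, 0.997, -0.002]
contact_force: [0.9, 0.5, -0.0]
gripper_width: 0.5
grasp_force: 0.0
```

Request:
{"fn": "send_rows", "kwargs": {
  "deltas": "0 0 -0.04 0; 0 0 -0.07 0; 0.02 0.04 -0.08 0; 0.04 0.08 -0.08 0; 0.06 0.12 -0.08 0"
}}

```text
t: 47.25
eef_pos: [0.4192, 0.4018, 0.237]
tool_rot: [-0.002, 0.079, 0.997, 0.0]
contact_force: [-0.1, 1.5, 0.3]
gripper_width: 0.503
grasp_force: 0.0
```

Request:
{"fn": "send_rows", "kwargs": {
  "deltas": "0 0.04 0 0; 0 0.08 0 0; 0 0.11 0 0; 0 0.12 0 0; 0 0.12 0 0"
}}

```text
t: 47.75
eef_pos: [0.4378, 0.5196, 0.2352]
tool_rot: [-0.003, 0.077, 0.997, -0.001]
contact_force: [-0.3, -0.4, -0.6]
gripper_width: 0.499
grasp_force: 0.0
```

```bash
python3 go.py; python3 a.py; python3 b.py|head -4
```

```text
t 47.75 pos [0.4378 0.5196 0.2352] tooly 81.13 q7 0.43 F [-0.3 -0.4 -0.6] w 0.499 gf 0.0
[0.43776469 0.51964965 0.2351694 ] [-2.51948200e-03  7.73179883e-02  9.97003008e-01 -7.63224979e-04] 0.008
top nut_pan [([0.488, -0.144, 0.004], 0.65)]
top pan_floor [([0.491, -0.144, 0.007], 0.91)]
top scoop [([0.44, 0.081, -0.002], 0.6)]
top scoop_bowl [([0.479, 0.094, 0.012], 0.85)]
top cantilever_box [([0.491, 0.265, 0.001], 0.68)]
top compartment_floor [([0.682, -0.175, 0.002], 0.44)]
top tray_grip [([0.465, 0.268, 0.118], 0.58)]
top nut1 [([0.578, 0.12, 0.001], 0.42)]
top grease_cartridge [([0.578, 0.022, -0.003], 0.8)]
top keyless_chuck [([0.582, 0.118, 0.001], 0.53)]
top angle_bar [([0.372, 0.073, 0.003], 0.82)]
top work_lamp [([0.371, 0.072, 0.0], 0.16)]
top brass_fitting [([0.372, -0.046, -0.003], 0.46)]
top drift_punch [([0.68, -0.178, 0.001], 0.57)]
nut_pan 0.7 (array([ 508.1, -143.5]), array([287.6, 115.5]), 5.7) [-0.00081034  0.00749114  0.06708949]
scoop 0.58 (array([474.9,  94.2]), array([102.8,  82.8]), 17.3) [-0.0028743   0.00412836  0.11944151]
tray_grip 0.57 (array([469.8, 278
[... 316 characters left out ...]
 compartment_floor []
scene tray_grip [([0.458, 0.273, 0.117], 0.85)]
scene nut1 []
scene grease_cartridge [([0.581, 0.023, 0.003], 0.61)]
scene keyless_chuck [([0.584, 0.115, -0.005], 0.74)]
scene angle_bar [([0.372, 0.073, -0.001], 0.64)]
scene work_lamp [([0.375, 0.47, -0.0], 0.6)]
scene brass_fitting [([0.375, -0.042, -0.002], 0.73)]
scene drift_punch [([0.68, -0.176, -0.001], 0.58)]
fin 215 (array([461.3, 272.1]), array([12.6, 78.6]), 81.1) [0.109 0.123]
trayrim 465 (array([462.1, 271.9]), array([148.9, 104.5]), 81.2) [0.073 0.087]
scoopgrip 93 (array([439.7,  86.4]), array([30.1, 15.1]), 15.6) [0.112 0.121]
scoopwalls 103 (array([461.6,  92.5]), array([75.4, 78.4]), 17.6) [0.027 0.041]
```

View pics/scene0.png

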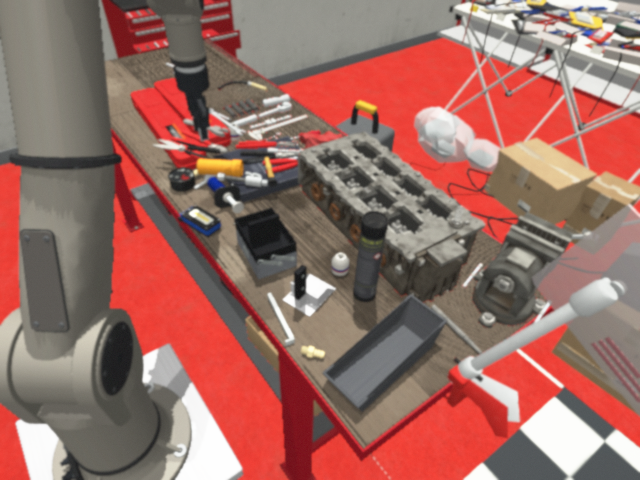

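The picture shows the pan empty, around (387,350). The tray is closed at (265,240), the scoop stands at (305,290), and the other things are where they were. The arm is clear, so I'm handing in.

```bash
python3 -c "
from station import bot
print(bot.hand_in())"
```

```text
the job is handed in; nothing more can be done
None
```

The job is handed in (no verdict came back): all five nuts are in the compartment, moved only with the scoop, the tray is swung fully closed, and the scoop stands flat on the bench; while I was setting the scoop down it briefly rested on the angle bar, which measures where it was to within a few mm.

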